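Rack the specimen sheet and lock it in

TASK

Pick up the specimen sheet by its long edges, start its front end onto the middle of the rack's three rail pairs (just above the sheet already on the lowest pair), and let go with it about halfway in. Then take it by the upright tab at its rear and push it fully home against the back stop. Lastly, lock it in: lower the keeper bar over both pins on top of the rack until it sits flat on the side plates, let go, and leave everything else where it is.

Things in the scene. Friction and masses are not known exactly. Their poses are not given: they have to be found in the camera images.
- rack: Fixed open rack: grey side plates and three pairs of aluminium rails one above the other, open to the robot and at the top. x runs along the rails into the rack, y left, z up; origin on the centreline at the rails' front ends; its height varies with the adjustable legs. Ledge tops at z = 50 (lowest), 90 (middle), 130 mm (top). Side plates (100 mm wide outside) begin at x = 40 mm, tops at z = 146 mm.
- rail_mouth (a point): Point on the rack (rack axes) at the front end of the middle rail pair, on the centreline, at the height of its ledge tops. Each rail is a ledge with a fence outside it: 44 mm free between the ledges, 65 mm between the fences, whose flared mouths (80 mm wide outside) reach 10 mm out in front of this point.
- rail_end (a point): Point on the rack (rack axes) at the face of the back stop of the middle rail pair, on the centreline, at ledge height, 150 mm in from rail_mouth. A sheet fully home touches the stop with its +x end: its origin is then 90 mm in front of this point (-x), and its rear sticks out 30 mm from the rails.
- pins (a point): Point on the rack (rack axes) midway between its two upright steel pins, at the height of the side plates' tops: rack x = 66, y = 0, z = 146 mm. The pins stand 40 mm to either side along y; 8 mm thick, 17 mm tall, tips tapered.
- sheet: Aluminium specimen sheet 180 (x) x 60 (y) x 6 mm, 0.22 to 0.42 kg. Origin: centre of underside. Two black round mounts (30 mm across, 16 mm tall) are fixed on it at x = +35 and +70 mm: it balances 12 mm ahead (+x) of its middle. The +x end goes into the rack first. At the start it lies on a plywood stand 44 mm wide, underside 30 mm above the bench, long edges free.
- sheet_tab (a point): Middle of the upright tab at the rear (-x) end of the sheet, sheet axes, 24 mm above the sheet's underside, 85 mm behind its middle. The tab is 10 mm thick (x), 30 mm wide (y) and rises to 42 mm above the underside.
- keeper: Steel keeper bar 24 (x) x 112 (y) x 8 mm, about 0.25 kg, two 11 mm through holes at y = +40 and -40 mm. Origin: centre of the bar's underside. Below its middle a tongue 6 (x) x 30 (y) mm reaches 46 mm down, to hang in the rack in front of a home sheet's mounts. Either way round is alike. It starts on a plywood saddle, underside 60 mm above the bench.
- keeper_grip (a point): Middle of the grip block on top of the keeper bar, 26 mm above the bar's underside, keeper axes. The block is 14 mm (x) by 40 mm (y) and rises from 8 to 44 mm above the underside.
- blank: Plain aluminium sheet 140 x 60 x 6 mm already lying on the lowest rail pair; stays there. Origin: centre of its underside.
- bottle: Bystander: white plastic bottle, 60 mm across, 160 mm tall.
- jar: Bystander: amber glass jar, 66 mm across, 80 mm tall.
- wrench: Bystander: steel wrench lying flat.
- brush: Bystander: hand brush lying flat.
- disc: Bystander: black rubber disc, 100 mm across, 12 mm thick, lying flat.
- mug: Bystander: steel cup, 80 mm across, 90 mm tall.
- collar: Bystander: steel ring, 50 mm across, 18 mm thick, lying flat.
There are look-alikes about, which are no part of the job. What is shaped like the sheet but green is not meant.

How it is judged:
By the outcome, as a careful person would: the job done as asked, in the order asked, and still so for the second after the job is handed in, with the robot touching nothing.
It also fails if it takes over 72 s, if anything falls off the work surface, if the arm or the gripper's body presses on something with over 40 N, if the wrist force passes 120 N, or if a joint passes its speed limit or range.

ROBOT

A 6-joint arm with a two-finger parallel gripper is mounted at the origin on the work surface. World frame = base frame: x ahead of the robot, y to its left, z up, the work surface at z = 0. Lengths are in m, angles in rad, forces in N, time in s.
With the tool pointing down it reaches from about 0.325 to 0.9 m from the base axis. Payload 3.5 kg.
Tool frame: the origin (TCP) lies on the centre line of the jaws, within the pads' length; the fingertips stand tip_reach ahead of it and the grasp point (between the pads) lies 2 mm behind it (tip_reach is the distance from the TCP to the fingertips, in m); z points along the fingers, y is the line along which they close (so a half turn about z gives the same grasp; the last joint's range is limited). The gripper opens to 85 mm and grips with 20 to 120 N. Pads are 22 mm wide; open, the fingers measure 114 mm over their backs; the gripper's body (76 mm by 85 mm) begins 54 mm behind the grasp point. The pads swing forward as they close: fully open they stand 13 mm farther back than shut.
Start: joints at [-1.45, 0.276, -0.026, 1.268, 0, 1.467], TCP at [0.139, -0.609, 0.248] pointing down, gripper open.
Joint ranges: [-3.12, 3.12], [-0.85, 1.88], [-1.08, 1.24], [-1.95, 2.15], [-1.57, 1.53], [-3.14, 3.14]. Speed limits (rad/s): [2.57, 2.57, 3.14, 3.14, 3.14, 3.14].

INTERFACE

Orientations are given as a rotation vector (axis times angle).
In Python, from plant import sense, snapshot, camera_model, finish_job, boxes_of, tip_reach gives the robot as it stands. The module is installed in compiled form; this text tells all that it offers.
- The arm moves only by the tool move_arm, never from a script. Its argument "deltas" is a list that holds one entry, the list of rows, each a list of 6 numbers: the shift along the world's x, y, z in units of 5 cm (1.0 is 5 cm), then the turn, a rotation vector about the world's x, y, z in units of 4 degrees (1.0 is 4 degrees). In form: [[[x, y, z, wx, wy, wz], ...]]. A call has 1 to 5 rows; each row shifts and turns the commanded pose from where the row before left it; what a row does not reach is not made up. A row lasts 1/10 s, in which the tool goes at most 50 mm and 8.59 degrees, less where a joint would pass 70% of its speed; a pose out of reach is approached as far as the arm can. A call with a number of a shift or a turn outside -1 to 1 is refused whole. A call with a gripper value outside its range is refused whole. "grip" is the gripper's target within -1 to 1 (fully open at 1, half-way at 0, shut at -1), set as the call begins (left out, the last holds). The fingers move at their own pace and stop on an object; "squeeze" is the grip in N (left out, the last holds). Time passes only in rows, so rows that do not move let the fingers close. It gives the time, the measured TCP pose, the force, the opening and the grip force at its end, in the units of the state.
- sense(): the state, without advancing time (a new reading comes with each control period).
- snapshot(name): name is "scene" or "side" or "wrist"; returns (picture, depth): 420x560x3 uint8, blue, green, red; 420x560 float32, m along the optical axis (not along the pixel's ray), 0 where there is no reading.
- camera_model(name): a dict with "fx", "fy", "cx", "cy" (pixels), "R" (3x3) and "t" (3): a world point X has camera coordinates R X + t; the wrist camera has in their place "tool_from_camera" (4x4, takes a point from camera to tool coordinates, whose origin is the TCP and whose axes are the flange's). Camera axes: x right, y down, z forward; pixel columns grow to the right and rows downward; lengths in m; the calibration is good to about 2 mm. A picture is of the moment at which its call begins: read the wrist's pose just before it. camera_model takes no time and is no camera call.
- finish_job(): hands the job in; it is judged then, once.
Trained networks look in the newest picture that a camera, given by its name, has taken for a name from the list of things; names that differ only in an ending like _2 or _b are one class to them, and where a whole thing is asked for, a point or a joint stands for the part that bears it (a point fixed in the world has none). Each returns a list of dicts, best first, with "confidence" (0 to 1); they miss things now and then, are a little off and sometimes report something else, mostly with a low value. They report only what shows in the picture. A call takes as long as a camera call. They do not tell look-alikes from the thing itself.
- boxes_of(camera, label): "xyz" ([x, y, z] in m, in world coordinates, good to about 4 mm: the middle of the surface that is visible of it).
The state is a dict: "time_s": time; "joint_pos": joint angles; "joint_velocities": joint speeds; "joint_torque": joint torques, N m; "tool_pos": TCP position; "eef_rot": TCP orientation; "force": force on the tool from outside, world axes, zero at the start; "wrist_torque": the same for the moment, N m; "opening": finger opening in m; "gripper_force": force on a finger pad.
Only numpy, scipy, OpenCV 4.12 (cv2) and the standard library are available. Lean on these libraries where they do the work, as an engineer would, in place of code of your own. Each camera call takes 0.05 s, during which the arm holds its last target. There are 200 camera calls.

## Working session

There is one attempt and no reset: what is moved stays moved. The work goes in short steps, Python scripts to look and compute and a tool call to move; the robot and the scene stay as the last step left them, time stands still between calls to the robot, and variables do not carry over. Pictures are saved under pics/ and viewed, at most 10 in all, crops included, and the job is handed in when it is done.

Besides the shell and the picture viewer there is one more tool, called after "Emit:" by a JSON object that holds its "api" and its "payload". move_arm: Moves the arm, as the interface text tells. Shifts and turns lie within -1 to 1; 1 stands for 5 cm of shift or 4 degrees of turn. Its arguments: {"type":"object","properties":{"deltas":{"type":"array","items":{"type":"array","items":{"type":"array","items":{"type":"number","minimum":-1,"maximum":1}}}},"grip":{"type":"number"},"squeeze":{"type":"number"}},"required":["deltas"]}

```bash
mkdir -p pics
cat > h.py <<'E'
import numpy as np, cv2
from plant import *
def world(name,pic_depth,st=None):
    m=camera_model(name);d=pic_depth
    v,u=np.mgrid[0:d.shape[0],0:d.shape[1]]
    P=np.stack([(u-m['cx'])/m['fx']*d,(v-m['cy'])/m['fy']*d,d],-1)
    if 'R' in m: return (P-np.array(m['t']))@np.array(m['R'])
    T=np.array(m['tool_from_camera']);Rt=cv2.Rodrigues(np.array(st['eef_rot'],float))[0]
    return (P@T[:3,:3].T+T[:3,3])@Rt.T+np.array(st['tool_pos'])
E
python3 - <<'E'
from h import *
s=sense();print({k:np.round(v,3) for k,v in s.items()}, tip_reach)
for c in ['scene','side']:
    p,d=snapshot(c);cv2.imwrite(f'pics/{c}0.png',p);np.save(f'{c}0.npy',d);np.save(f'{c}0p.npy',p)
    m=camera_model(c);print(c,'cam pos',-np.array(m['R']).T@m['t'])
    for l in ['rack','sheet','sheet_tab','keeper','keeper_grip','blank','rail_mouth','pins','bottle','jar','mug','disc','wrench','brush','collar']:
        print(l,[(np.round(b['xyz'],3).tolist(),round(b['confidence'],2)) for b in boxes_of(c,l)][:4])
E
```

```text
{'time_s': np.float64(0.0), 'joint_pos': array([-1.45 ,  0.277, -0.028,  1.268,  0.   ,  1.467]), 'joint_velocities': array([-0.   ,  0.001,  0.   ,  0.   , -0.001,  0.001]), 'joint_torque': array([-2.0000e-03, -4.4550e+01,  2.9521e+01,  1.6000e-02, -0.0000e+00,
       -0.0000e+00]), 'tool_pos': array([ 0.139, -0.609,  0.247]), 'eef_rot': array([-3.12, -0.35,  0.  ]), 'force': array([ 0.593, -0.188,  0.18 ]), 'wrist_torque': array([-0.035, -0.053,  0.022]), 'gripper_force': np.float64(0.0), 'opening': np.float64(0.085)} 0.017
scene cam pos [1.10944365 0.17542386 1.10291634]
rack [([0.686, -0.058, 0.138], 0.63), ([0.521, 0.421, 0.056], 0.18)]
sheet [([0.426, -0.283, 0.036], 0.78)]
sheet_tab [([0.584, -0.624, 0.006], 0.9), ([0.424, -0.281, 0.038], 0.6)]
keeper [([0.439, 0.249, 0.068], 0.92)]
keeper_grip [([0.442, 0.25, 0.063], 0.72)]
blank [([0.652, -0.07, 0.063], 0.96)]
rail_mouth [([0.442, 0.252, 0.066], 0.74), ([0.686, -0.054, 0.139], 0.6), ([0.674, 0.257, 0.005], 0.39)]
pins [([0.686, -0.054, 0.14], 0.83), ([0.421, -0.285, 0.038], 0.71)]
bottle [([0.656, 0.37, 0.103], 0.81), ([0.44
[... 401 characters left out ...]
)]
sheet [([0.579, -0.638, 0.01], 0.91), ([0.417, -0.285, 0.031], 0.83)]
sheet_tab [([0.582, -0.64, 0.008], 0.93), ([0.418, -0.283, 0.036], 0.55)]
keeper [([0.429, 0.23, 0.07], 0.8)]
keeper_grip [([0.429, 0.233, 0.072], 0.48)]
blank [([0.637, 0.357, 0.074], 0.72), ([0.605, -0.068, 0.064], 0.67)]
rail_mouth [([0.657, -0.098, 0.115], 0.71), ([0.62, -0.345, 0.059], 0.62)]
pins [([0.655, -0.097, 0.113], 0.98)]
bottle [([0.638, 0.356, 0.077], 0.84)]
jar [([0.62, -0.348, 0.058], 0.6)]
mug [([0.53, 0.4, 0.063], 0.59), ([0.606, -0.067, 0.06], 0.54)]
disc [([0.413, 0.027, 0.015], 0.84)]
wrench [([0.667, 0.26, 0.01], 0.65)]
brush [([0.667, -0.241, 0.017], 0.57)]
collar [([0.562, -0.423, 0.019], 0.62)]
```

View pics/scene0.png

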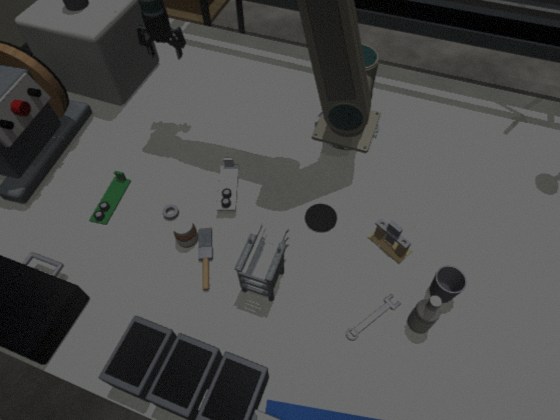

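View pics/side0.png

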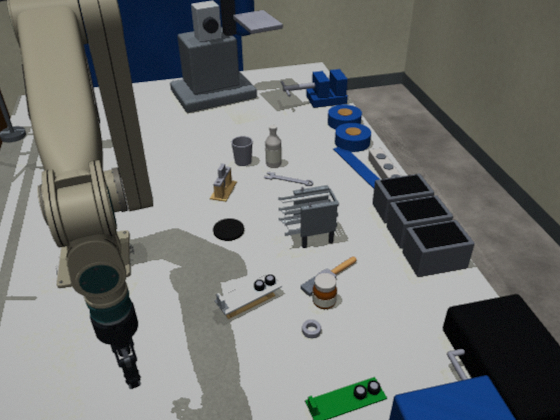

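The scene view shows the candidates: the grey sheet at scene (228,185), which is side (250,295), and its green look-alike at scene (110,198), side (345,398). The keeper is at scene (390,240) and the rack at (263,262). I choose the grey sheet and will check it in a crop.

Run:
```python
from h import *
m=camera_model('scene');print(m['fx'],m['cx'],m['cy']);print(np.round(camera_model('wrist')['tool_from_camera'],3).tolist())
p=np.load('scene0p.npy');W=world('scene',np.load('scene0.npy'))
cr=np.hstack([cv2.resize(p[150:220,200:260],None,fx=6,fy=6,interpolation=cv2.INTER_CUBIC)[:420],cv2.resize(p[225:305,225:295],(420,420),interpolation=cv2.INTER_CUBIC)])
cv2.imwrite('pics/crop1.png',cr)
def show(n,x0,x1,y0,y1,z0,z1):
    M=(W[...,0]>x0)&(W[...,0]<x1)&(W[...,1]>y0)&(W[...,1]<y1)&(W[...,2]>z0)&(W[...,2]<z1)
    Q=W[M];r=cv2.minAreaRect((Q[:,:2]*1000).astype(np.float32));print(n,len(Q),np.round(r[0]),np.round(r[1]),r[2],'zmed',np.median(Q[:,2]).round(4),np.round(np.percentile(Q[:,2],[2,98]),3));print(np.round(cv2.boxPoints(r)).tolist())
show('sheet plate',.3,.54,-.37,-.2,.029,.043)
show('sheet top',.3,.54,-.37,-.2,.047,.1)
show('keeper bar',.36,.52,.17,.33,.062,.074)
show('keeper block',.36,.52,.17,.33,.085,.12)
for z in (.06,.08,.1,.12,.14,.16):show('rack%g'%z,.54,.8,-.17,.05,z,z+.02)
```

```text
415.08285532552327 277.8749722635038 208.34634316474356
[[0.0, -0.956, -0.295, 0.076], [1.0, 0.0, 0.0, 0.0], [-0.0, -0.295, 0.956, -0.126], [0.0, 0.0, 0.0, 1.0]]
sheet plate 711 [ 424. -277.] [182.  61.] 20.803447723388672 zmed 0.0366 [0.032 0.042]
[[329.0, -281.0], [350.0, -338.0], [520.0, -273.0], [499.0, -217.0]]
sheet top 197 [ 421. -277.] [176.  30.] 21.99819564819336 zmed 0.0534 [0.047 0.074]
[[334.0, -296.0], [345.0, -324.0], [508.0, -258.0], [497.0, -230.0]]
keeper bar 258 [433. 252.] [113.  30.] 62.270362854003906 zmed 0.0681 [0.062 0.073]
[[393.0, 209.0], [420.0, 195.0], [472.0, 295.0], [446.0, 309.0]]
keeper block 119 [433. 252.] [41. 17.] 61.49711990356445 zmed 0.1019 [0.086 0.107]
[[416.0, 238.0], [431.0, 230.0], [451.0, 266.0], [436.0, 274.0]]
rack0.06 675 [652. -55.] [167.  88.] 0.37344077229499817 zmed 0.0645 [0.061 0.075]
[[568.0, -11.0], [569.0, -99.0], [736.0, -98.0], [735.0, -10.0]]
rack0.08 221 [658. -53.] [ 88. 157.] 89.26142120361328 zmed 0.0971 [0.083 0.1  ]
[[579.0, -96.0], [735.0, -98.0], [736.0, -10.0], [580.0, -8.0]]
rack0.1 206 [653. -56.] [166.  89.] 0.702749490737915 zmed 0.1066 [0.1   0.117]
[[569.0, -12.0], [570.0, -101.0], [736.0, -99.0], [735.0, -10.0]]
rack0.12 362 [657. -55.] [157.  87.] 0.7724849581718445 zmed 0.1375 [0.132 0.14 ]
[[578.0, -12.0], [579.0, -100.0], [736.0, -97.0], [735.0, -10.0]]
rack0.14 810 [652. -56.] [169. 101.] 0.82120281457901 zmed 0.153 [0.14  0.158]
[[567.0, -6.0], [569.0, -107.0], [737.0, -105.0], [736.0, -4.0]]
rack0.16 17 [646. -56.] [ 4. 86.] 0.18876545131206512 zmed 0.166 [0.162 0.172]
[[644.0, -13.0], [644.0, -99.0], [649.0, -99.0], [648.0, -13.0]]
```

View pics/crop1.png

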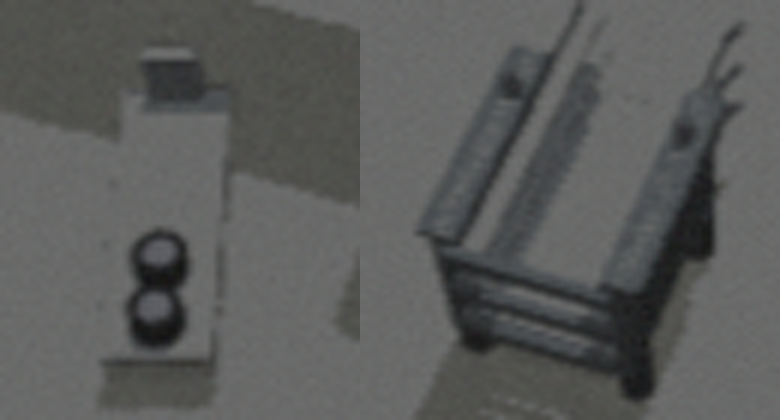

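The crop confirms the grey sheet: the tab is at its robot-side end and two black mounts are at the far end. The rack's rails open toward the robot. I now move to hover over the sheet.

Emit:
{"api": "move_arm", "payload": {"deltas": [[[0.5, 0.64, 0, 0, 0, 0.22], [0.5, 0.64, 0, 0, 0, 0.22], [0.5, 0.64, 0, 0, 0, 0.22], [0.5, 0.64, 0, 0, 0, 0.22], [0.5, 0.64, 0, 0, 0, 0.22]]], "grip": 1}}

```text
time_s: 2.1
tool_pos: [0.2644, -0.4481, 0.2484]
eef_rot: [3.106, 0.471, 0.0]
force: [1.3, -0.0, -0.2]
opening: 0.0856
gripper_force: 0.0
```

Emit:
{"api": "move_arm", "payload": {"deltas": [[[0.5, 0.64, 0, 0, 0, 0.22], [0.5, 0.64, 0, 0, 0, 0.22], [0.5, 0.64, 0, 0, 0, 0.22], [0.5, 0.64, 0, 0, 0, 0.22], [0.5, 0.64, 0, 0, 0, 0.22]]]}}

```text
time_s: 2.6
tool_pos: [0.3895, -0.2881, 0.2486]
eef_rot: [3.085, 0.59, 0.001]
force: [-1.1, -0.5, -0.3]
opening: 0.0855
gripper_force: 0.0
```

Emit:
{"api": "move_arm", "payload": {"deltas": [[[0, 0, 0, 0, 0, 0], [0, 0, 0, 0, 0, 0], [0, 0, 0, 0, 0, 0]]]}}

```text
time_s: 2.9
tool_pos: [0.3884, -0.2901, 0.2484]
eef_rot: [3.085, 0.588, -0.0]
force: [0.8, 0.3, 0.3]
opening: 0.0853
gripper_force: 0.0
```

```bash
cat >> h.py <<'E'
def wshot(tag):
    s=sense();p,d=snapshot('wrist');W=world('wrist',d,s)
    cv2.imwrite(f'pics/{tag}.png',p);np.save(tag+'.npy',W)
    R=cv2.Rodrigues(np.array(s['eef_rot'],float))[0]
    print('t',s['time_s'],'tcp',np.round(s['tool_pos'],4),'yaw',np.degrees(np.arctan2(R[1,0],R[0,0])).round(2),'z',np.round(R[:,2],4),'F',np.round(s['force'],1),'open',s['opening'],s['gripper_force'])
    W[d==0]=9
    return s,p,W
def rect(W,n,x0,x1,y0,y1,z0,z1):
    M=(W[...,0]>x0)&(W[...,0]<x1)&(W[...,1]>y0)&(W[...,1]<y1)&(W[...,2]>z0)&(W[...,2]<z1)
    Q=W[M]
    if len(Q)<5: print(n,'few');return
    r=cv2.minAreaRect((Q[:,:2]*1000).astype(np.float32));print(n,len(Q),np.round(r[0],1),np.round(r[1],1),round(r[2],2),'zmed',np.median(Q[:,2]).round(4),np.round(np.percentile(Q[:,2],[2,98]),4),np.round(cv2.boxPoints(r)).tolist())
    return Q
E
python3 - <<'E'
from h import *
s,p,W=wshot('w1')
rect(W,'plate',.3,.54,-.37,-.2,.029,.042)
rect(W,'mounts',.42,.54,-.37,-.2,.045,.06)
rect(W,'tab',.3,.40,-.37,-.2,.064,.08)
rect(W,'bench',.3,.54,-.2,-.15,-.02,.02)
E
```

```text
t 2.9 tcp [ 0.3884 -0.2901  0.2484] yaw 21.58 z [-1.e-04 -6.e-04 -1.e+00] F [0.8 0.3 0.3] open 0.08533553255534462 0.0
plate 10795 [ 424.8 -280.7] [180.3  60.1] 20.91 zmed 0.0359 [0.0344 0.0375] [[330.0, -285.0], [351.0, -341.0], [520.0, -277.0], [498.0, -220.0]]
mounts 2085 [ 474.  -262.1] [64.3 28.6] 20.76 zmed 0.0521 [0.0503 0.0538] [[439.0, -260.0], [449.0, -287.0], [509.0, -264.0], [499.0, -237.0]]
tab 444 [ 346.  -310.7] [10.3 29.8] 20.73 zmed 0.0716 [0.0644 0.0733] [[336.0, -299.0], [346.0, -326.0], [356.0, -323.0], [346.0, -295.0]]
bench 11477 [ 412.4 -175. ] [224.7  50. ] 0.0 zmed -0.0001 [-0.0018  0.0015] [[300.0, -150.0], [300.0, -200.0], [525.0, -200.0], [525.0, -150.0]]
```

View pics/w1.png

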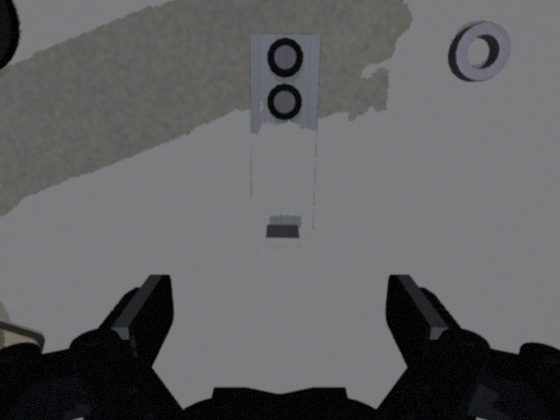

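The wrist view shows the sheet's mounts at pixels (285,57) and (285,101) and the tab at (282,232). The fit gives 180.3 x 60.1 mm with the top at z=0.036, which matches the description. I descend to about 35 mm behind its middle.

Emit:
{"api": "move_arm", "payload": {"deltas": [[[0.07, -0.06, -0.6, 0, 0, -0.18], [0, 0, -1, 0, 0, 0], [0, 0, -1, 0, 0, 0], [0, 0, -0.8, 0, 0, 0], [0, 0, -0.6, 0, 0, 0]]]}}

```text
time_s: 3.45
tool_pos: [0.3901, -0.2925, 0.0456]
eef_rot: [-3.088, -0.565, 0.003]
force: [-0.4, -0.0, 0.2]
opening: 0.0854
gripper_force: 0.0
```

Emit:
{"api": "move_arm", "payload": {"deltas": [[[0, 0, -0.29, 0, 0, 0], [0, 0, 0, 0, 0, 0]]]}}

```text
time_s: 3.65
tool_pos: [0.3896, -0.2918, 0.0313]
eef_rot: [-3.086, -0.565, 0.006]
force: [0.6, 0.5, -0.2]
opening: 0.0855
gripper_force: 0.0
```

Emit:
{"api": "move_arm", "payload": {"deltas": [[[0, 0, 0, 0, 0, 0], [0, 0, 0, 0, 0, 0], [0, 0, 0, 0, 0, 0], [0, 0, 0, 0, 0, 0], [0, 0, 0, 0, 0, 0]]], "grip": -1, "squeeze": 90}}

```text
time_s: 4.15
tool_pos: [0.3931, -0.2938, 0.0359]
eef_rot: [3.086, 0.569, 0.002]
force: [-2.5, -0.7, 6.7]
opening: 0.0575
gripper_force: 95.7
```

Emit:
{"api": "move_arm", "payload": {"deltas": [[[0, 0, 0, 0, 0, 0], [0, 0, 0, 0, 0, 0]]]}}

```text
time_s: 4.35
tool_pos: [0.3931, -0.2938, 0.0359]
eef_rot: [3.086, 0.569, 0.002]
force: [-2.2, -0.6, 6.7]
opening: 0.0571
gripper_force: 95.7
```

Emit:
{"api": "move_arm", "payload": {"deltas": [[[0, 0, 0.3, 0, 0, 0], [0, 0, 0.5, 0, 0, 0], [0, 0, 0.6, 0, 0, 0], [0, 0, 0.5, 0, 0, 0], [0, 0, 0.3, 0, 0, 0]]]}}

```text
time_s: 4.85
tool_pos: [0.3931, -0.2934, 0.1467]
eef_rot: [3.086, 0.569, 0.003]
force: [1.0, -0.3, -2.5]
opening: 0.0571
gripper_force: 96.7
```

Emit:
{"api": "move_arm", "payload": {"deltas": [[[0, 0, 0, 0, 0, 0], [0, 0, 0, 0, 0, 0]]]}}

```text
time_s: 5.05
tool_pos: [0.3921, -0.2924, 0.1439]
eef_rot: [3.089, 0.57, 0.0]
force: [0.3, -0.3, -4.6]
opening: 0.0573
gripper_force: 96.7
```

```bash
cat >> h.py <<'E'
def held(s,W):
    "sheet surface in tool-aligned frame (x along tool x, y left, z up), relative to TCP"
    R=cv2.Rodrigues(np.array(s['eef_rot'],float))[0]
    L=(W-np.array(s['tool_pos']))@R; L=L*[1,-1,-1]   # x, y left, z up
    M=(abs(L[...,1])<.024)&(L[...,0]>-.06)&(L[...,0]<.16)&(abs(L[...,2])<.035)&(W[...,0]<5)
    return L,M
E
python3 - <<'E'
from h import *
s,p,W=wshot('w2')
L,M=held(s,W);Q=L[M]
pl=Q[(Q[:,2]<.012)&(Q[:,2]>-.02)]
print(len(Q),len(pl))
for x in np.arange(-.06,.16,.02):
    q=Q[(Q[:,0]>x)&(Q[:,0]<x+.02)]
    if len(q): print(round(x,3),len(q),np.round(np.percentile(q[:,2],[5,50,95]),4),np.round(q[:,0].max(),4))
A=np.c_[pl[:,:2],np.ones(len(pl))];print(np.linalg.lstsq(A,pl[:,2],rcond=None)[0])
N=(abs(L[...,1])<.045)&(L[...,0]>.02)&(L[...,0]<.16)&(abs(L[...,2])<.012)
for y0,y1 in((.03,.0),):
    q=L[N];r=cv2.minAreaRect((q[:,:2]*1000).astype(np.float32));print(r, np.round(cv2.boxPoints(r),1).tolist())
E
```

```text
t 5.05 tcp [ 0.3921 -0.2924  0.1439] yaw 20.9 z [ 4.e-04 -6.e-04 -1.e+00] F [ 0.3 -0.3 -4.6] open 0.057284634340075205 96.7100465297699
52128 40783
-0.06 308 [-0.0002  0.0006  0.0015] -0.04
-0.04 4740 [-0.0004  0.0005  0.0014] -0.02
-0.02 5315 [-0.0007  0.0002  0.0011] -0.0
0.0 5947 [-0.0011 -0.0001  0.0008] 0.02
0.02 6747 [-0.0015 -0.0004  0.0005] 0.04
0.04 7147 [-0.0017 -0.0007  0.015 ] 0.06
0.06 9453 [-0.0018  0.0147  0.0162] 0.08
0.08 11128 [-0.0024 -0.0008  0.0153] 0.1
0.1 1343 [-0.0026 -0.0013  0.0153] 0.1048
[-1.36316655e-02  2.36947905e-03  3.00045681e-05]
((62.371925354003906, -0.1575450897216797), (85.02674102783203, 60.56660461425781), 0.2834767699241638) [[19.700000762939453, 29.899999618530273], [20.0, -30.700000762939453], [105.0, -30.200000762939453], [104.69999694824219, 30.299999237060547]]
```

View pics/w2.png

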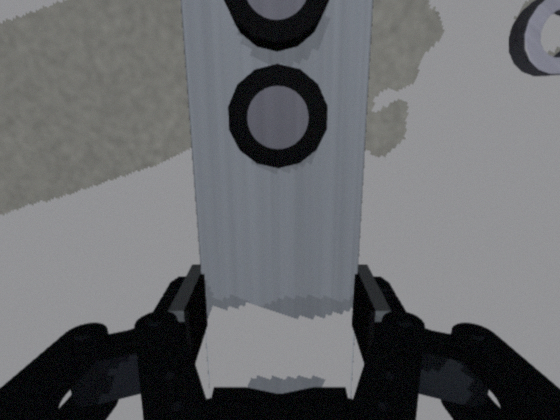

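The sheet is held with its front drooping 0.8° and its top level with the TCP; mount 1 is at pixel (277,116). Next I lift beside the rack, square up the yaw and measure the rack with the wrist camera.

Emit:
{"api": "move_arm", "payload": {"deltas": [[[0.3, 0.15, 0.6, 0, 0, -0.5], [0.5, 0.3, 0.6, 0, 0, -0.8], [0.6, 0.36, 0.5, 0, 0, -0.9], [0.6, 0.36, 0.3, 0, 0, -0.9], [0.6, 0.36, 0.1, 0, 0, -0.9]]]}}

```text
time_s: 5.6
tool_pos: [0.5236, -0.2154, 0.2494]
eef_rot: [3.138, 0.13, 0.001]
force: [0.2, -0.4, -3.2]
opening: 0.0571
gripper_force: 97.3
```

Emit:
{"api": "move_arm", "payload": {"deltas": [[[0.5, 0.3, 0.02, 0, 0, -0.7], [0.26, 0.21, 0, 0, -0.2, -0.35], [0, 0, 0, 0, 0, 0], [0, 0, 0, 0, 0, 0]]]}}

```text
time_s: 6.0
tool_pos: [0.5591, -0.1899, 0.2479]
eef_rot: [-3.141, -0.021, -0.016]
force: [-0.0, 0.5, -3.4]
opening: 0.0572
gripper_force: 97.3
```

```bash
cat > rk.py <<'E'
from h import *
import sys
s,p,W=wshot(sys.argv[1])
m=camera_model('wrist');print('fx',m['fx'])
# sheet
L,M=held(s,W);Q=L[M];pl=Q[(abs(Q[:,2])<.012)]
A=np.c_[pl[:,:2],np.ones(len(pl))];print('sheet slope',np.linalg.lstsq(A,pl[:,2],rcond=None)[0])
mt=L[(abs(L[...,1])<.024)&(L[...,0]>.04)&(L[...,0]<.095)&(L[...,2]>.011)&(L[...,2]<.02)];print('mount x range',np.percentile(mt[:,0],[.5,99.5]),mt[:,1].min(),mt[:,1].max())
for z in (.132,.142,.150,.158,.165):rect(W,'rack%g'%z,.54,.8,-.125,.05,z,z+.008)
E
python3 rk.py w3
```

```text
t 6.0 tcp [ 0.5591 -0.1899  0.2479] yaw 0.76 z [ 0.01    0.001  -0.9999] F [-0.   0.5 -3.4] open 0.05716661908074884 97.29456424713135
fx 365.5530040378903
sheet slope [-1.34959064e-02  2.02868196e-03 -3.15493697e-06]
mount x range [0.05639621 0.09485492] -0.01452927183079212 0.014838384457488913
rack0.132 5863 [629.7 -59.4] [118.5  77.6] 1.52 zmed 0.1371 [0.1336 0.1395] [[569.0, -22.0], [572.0, -100.0], [690.0, -97.0], [688.0, -19.0]]
rack0.142 2303 [627.5 -64.5] [115.   90.2] 1.13 zmed 0.1466 [0.1422 0.1496] [[569.0, -20.0], [571.0, -111.0], [686.0, -108.0], [684.0, -18.0]]
rack0.15 4103 [652.4 -66.6] [64.5 85.7] 0.8 zmed 0.1531 [0.1507 0.1548] [[620.0, -24.0], [621.0, -110.0], [685.0, -109.0], [684.0, -23.0]]
rack0.158 110 [646.5 -99.2] [7.6 7.6] 69.91 zmed 0.1632 [0.1586 0.1657] [[642.0, -101.0], [649.0, -104.0], [651.0, -97.0], [644.0, -94.0]]
rack0.165 146 [646.3 -99. ] [7.3 7.4] 69.91 zmed 0.1673 [0.1652 0.1702] [[642.0, -101.0], [649.0, -104.0], [651.0, -97.0], [644.0, -94.0]]
```

View pics/w3.png

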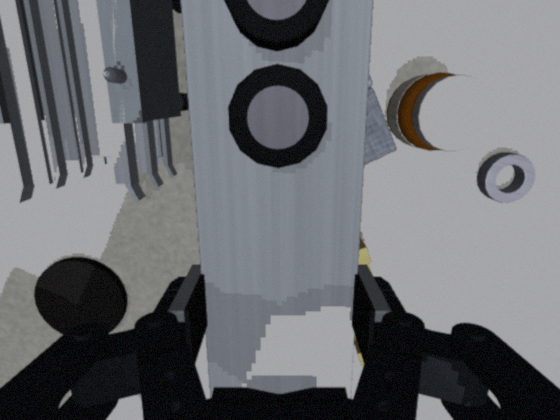

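The wrist view shows the right pin at pixel (115,73), the rail mouths around (30-175,185) and the near plate edge at column 180. The plate top at z=0.153 and the pin put the rack origin at about (0.580, -0.060), yaw 0.8°, with the middle ledge at z=0.097. I now go in front of the mouth.

Emit:
{"api": "move_arm", "payload": {"deltas": [[[-0.4, 0.36, 0, 0, -0.05, 0], [-0.6, 0.57, 0, 0, 0, 0], [-0.6, 0.57, 0, 0, 0, 0], [-0.6, 0.57, 0, 0, 0, 0], [-0.5, 0.48, 0, 0, 0, 0]]]}}

```text
time_s: 6.55
tool_pos: [0.4222, -0.0622, 0.249]
eef_rot: [-3.141, -0.017, -0.024]
force: [0.6, 0.6, -2.3]
opening: 0.057
gripper_force: 97.3
```

Emit:
{"api": "move_arm", "payload": {"deltas": [[[0, 0, -0.6, 0, 0, 0], [0, 0, -0.8, 0, 0, 0], [0, 0, -0.8, 0, 0, 0], [0, 0, -0.4, 0, 0, 0], [0, 0, -0.15, 0, 0, 0]]]}}

```text
time_s: 7.05
tool_pos: [0.4218, -0.0627, 0.1096]
eef_rot: [-3.14, -0.017, -0.018]
force: [0.0, 0.3, -2.9]
opening: 0.0568
gripper_force: 97.3
```

Emit:
{"api": "move_arm", "payload": {"deltas": [[[0, 0, 0, 0, 0, 0], [0, 0, 0, 0, 0, 0]]]}}

```text
time_s: 7.25
tool_pos: [0.4261, -0.0636, 0.1134]
eef_rot: [3.14, 0.018, 0.031]
force: [0.3, 0.9, -2.4]
opening: 0.0574
gripper_force: 97.3
```

Run:
```python
from h import *
s,p,W=wshot('w4')
L,M=held(s,W);Q=L[M];pl=Q[(abs(Q[:,2])<.012)]
A=np.c_[pl[:,:2],np.ones(len(pl))];print('slope',np.linalg.lstsq(A,pl[:,2],rcond=None)[0])
for c in('scene','side'):
    p,d=snapshot(c);W=world(c,d)
    # rows
    rect(W,c+' plates',.61,.75,-.12,.01,.148,.156)
    Q=rect(W,c+' sheet',.33,.565,-.12,.0,.097,.112)
    rect(W,c+' flares',.56,.575,-.12,.0,.125,.15)
    m=camera_model(c);f=lambda X:(np.array(m['R'])@X+m['t'])
    c0=f(np.array([.56,-.06,.11]));u,v=m['fx']*c0[0]/c0[2]+m['cx'],m['fy']*c0[1]/c0[2]+m['cy']
    u,v=int(u),int(v);cr=p[v-50:v+50,u-70:u+70];cv2.imwrite(f'pics/{c}4.png',cv2.resize(cr,None,fx=5,fy=5,interpolation=cv2.INTER_CUBIC))
```

```text
t 7.25 tcp [ 0.4261 -0.0636  0.1134] yaw 0.66 z [ 1.950e-02 -9.000e-04 -9.998e-01] F [ 0.3  0.9 -2.4] open 0.057441494783470444 97.28689312934875
slope [-1.28955517e-02  2.30969005e-03  2.08114017e-05]
scene plates 535 [672.5 -55.4] [125.2 100.9] 0.67 zmed 0.1534 [0.1485 0.1558] [[609.0, -6.0], [611.0, -107.0], [736.0, -105.0], [734.0, -4.0]]
scene sheet 81 [464.1 -58. ] [172.4  77.9] 7.15 zmed 0.1111 [0.107 0.112] [[374.0, -30.0], [383.0, -107.0], [554.0, -86.0], [545.0, -9.0]]
scene flares 8 [571.4 -56.8] [ 5.1 76.3] 0.9 zmed 0.1462 [0.1398 0.1494] [[568.0, -19.0], [569.0, -95.0], [575.0, -95.0], [573.0, -19.0]]
side plates 338 [673.1 -57.6] [108.2 121.8] 89.5 zmed 0.1527 [0.1484 0.1558] [[612.0, -111.0], [734.0, -112.0], [734.0, -4.0], [613.0, -3.0]]
side sheet 93 [461.8 -64.1] [181.9  73.5] 2.34 zmed 0.1107 [0.1032 0.1119] [[369.0, -31.0], [372.0, -105.0], [554.0, -97.0], [551.0, -24.0]]
side flares 13 [572.1 -57.4] [86.6  3.7] 89.52 zmed 0.1436 [0.1365 0.148 ] [[570.0, -101.0], [574.0, -101.0], [574.0, -14.0], [571.0, -14.0]]
```

View pics/side4.png

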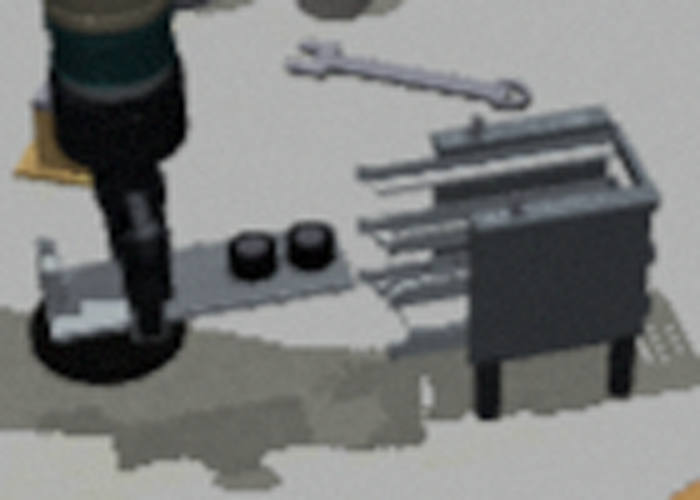

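Emit:
{"api": "move_arm", "payload": {"deltas": [[[0, 0, 0, 0, 0, 0], [0, 0, 0, 0, 0, 0], [0, 0, 0, 0, 0, 0]]]}}

```text
time_s: 7.7
tool_pos: [0.4254, -0.0629, 0.1126]
eef_rot: [3.141, 0.019, 0.028]
force: [0.0, -0.1, -3.4]
opening: 0.0573
gripper_force: 97.3
```

Run:
```python
from h import *
s,p,W=wshot('w5')
L,M=held(s,W);Q=L[M];pl=Q[(abs(Q[:,2])<.012)]
print(pl[:,0].max())
Q=W[M];Q=Q[(Q[:,2]<s['tool_pos'][2]+.01)];A=np.c_[Q[:,:2]-s['tool_pos'][:2],np.ones(len(Q))];print('world plane',np.linalg.lstsq(A,Q[:,2],rcond=None)[0])
for c in('scene','side'):
    p,d=snapshot(c);W=world(c,d)
    rect(W,c+' mounts',.47,.56,-.10,-.02,.122,.14)
    rect(W,c+' tab',.32,.36,-.11,-.02,.135,.16)
    rect(W,c+' plate',.45,.56,-.11,-.01,.105,.118)
    rect(W,c+' plates',.61,.75,-.12,.01,.150,.156)
    rect(W,c+' pins',.63,.66,-.12,.01,.162,.18)
```

```text
t 7.7 tcp [ 0.4254 -0.0629  0.1126] yaw 0.71 z [ 1.810e-02 -4.000e-04 -9.998e-01] F [ 0.  -0.1 -3.4] open 0.05729775314847435 97.29033708572388
0.10501714178325008
world plane [0.00345621 0.00184564 0.11266987]
scene mounts 175 [512.4 -58.8] [63.7 28.5] 2.29 zmed 0.1292 [0.1223 0.134 ] [[480.0, -46.0], [481.0, -74.0], [545.0, -72.0], [544.0, -43.0]]
scene tab few
scene plate 442 [500.  -58.8] [100.4  60.6] 0.96 zmed 0.1135 [0.1082 0.1173] [[449.0, -29.0], [450.0, -90.0], [551.0, -88.0], [550.0, -28.0]]
scene plates 484 [672.4 -55.6] [121.8 101. ] 0.73 zmed 0.1539 [0.1503 0.1559] [[611.0, -6.0], [612.0, -107.0], [734.0, -105.0], [733.0, -4.0]]
scene pins 14 [646.7 -55.8] [ 6.9 85.6] 1.81 zmed 0.1688 [0.1635 0.1703] [[642.0, -13.0], [645.0, -99.0], [652.0, -98.0], [649.0, -13.0]]
side mounts 135 [511.3 -60.5] [36.3 62.5] 89.59 zmed 0.1286 [0.1229 0.1338] [[480.0, -78.0], [542.0, -79.0], [543.0, -43.0], [480.0, -42.0]]
side tab few
side plate 319 [499.6 -61.3] [67.4 99.7] 88.92 zmed 0.1132 [0.1071 0.1177] [[449.0, -94.0], [549.0, -96.0], [550.0, -29.0], [450.0, -27.0]]
side plates 277 [674.1 -58. ] [118.6 106.6] 1.12 zmed 0.1533 [0.1504 0.1559] [[614.0, -6.0], [616.0, -112.0], [734.0, -110.0], [732.0, -4.0]]
side pins 14 [645.1 -58.1] [90.4  7.1] 89.12 zmed 0.1666 [0.1643 0.1696] [[641.0, -103.0], [648.0, -103.0], [649.0, -13.0], [642.0, -13.0]]
```

Scene, side and wrist all agree that the sheet is level and about 1 mm right of the rack's centreline. I correct that and insert.

Emit:
{"api": "move_arm", "payload": {"deltas": [[[0, 0.02, -0.13, 0, 0, 0.02], [0.16, 0, 0, 0, 0, 0], [0.2, 0.003, 0, 0, 0, 0], [0.2, 0.003, 0, 0, 0, 0], [0.2, 0.003, 0, 0, 0, 0]]]}}

```text
time_s: 8.35
tool_pos: [0.4648, -0.0616, 0.106]
eef_rot: [3.141, 0.022, 0.029]
force: [0.6, 0.2, -2.6]
opening: 0.0569
gripper_force: 97.3
```

Emit:
{"api": "move_arm", "payload": {"deltas": [[[0.2, 0.003, 0, 0, 0, 0], [0.2, 0.003, 0, 0, 0, 0], [0.2, 0.003, 0, 0, 0, 0]]]}}

```text
time_s: 8.65
tool_pos: [0.4942, -0.061, 0.1058]
eef_rot: [3.141, 0.022, 0.027]
force: [0.2, 0.6, -3.3]
opening: 0.0573
gripper_force: 97.3
```

Emit:
{"api": "move_arm", "payload": {"deltas": [[[0.22, 0.003, 0, 0, 0, 0], [0.22, 0.003, 0, 0, 0, 0], [0.22, 0.003, 0, 0, 0, 0], [0.22, 0.003, 0, 0, 0, 0], [0.2, 0.003, 0, 0, 0, 0]]]}}

```text
time_s: 9.15
tool_pos: [0.5483, -0.0603, 0.1058]
eef_rot: [3.141, 0.022, 0.028]
force: [-0.6, 0.7, -2.8]
opening: 0.0573
gripper_force: 97.3
```

Emit:
{"api": "move_arm", "payload": {"deltas": [[[0, 0, 0, 0, 0, 0], [0, 0, 0, 0, 0, 0]]]}}

```text
time_s: 9.35
tool_pos: [0.5471, -0.0602, 0.1057]
eef_rot: [3.141, 0.022, 0.026]
force: [-0.2, -0.6, -3.8]
opening: 0.0572
gripper_force: 97.3
```

Emit:
{"api": "move_arm", "payload": {"deltas": [[[0, 0, -0.03, 0, 0, 0], [0, 0, -0.02, 0, 0, 0], [0, 0, 0, 0, 0, 0]]]}}

```text
time_s: 9.65
tool_pos: [0.5465, -0.0602, 0.1032]
eef_rot: [3.141, 0.021, 0.026]
force: [0.1, -0.6, -1.8]
opening: 0.0572
gripper_force: 97.4
```

Run:
```python
from h import *
s,p,W=wshot('w6')
for c in('scene','side'):
    p,d=snapshot(c)
    m=camera_model(c);X=np.array(m['R'])@np.array([.6,-.06,.12])+m['t'];u,v=int(m['fx']*X[0]/X[2]+m['cx']),int(m['fy']*X[1]/X[2]+m['cy'])
    cv2.imwrite(f'pics/{c}6.png',cv2.resize(p[v-50:v+50,u-40:u+40],None,fx=5,fy=5,interpolation=cv2.INTER_CUBIC))
cv2.imwrite('pics/c6.png',np.hstack([cv2.imread('pics/scene6.png'),cv2.imread('pics/side6.png')]))
```

```text
t 9.65 tcp [ 0.5465 -0.0602  0.1032] yaw 0.78 z [ 0.0167 -0.     -0.9999] F [ 0.1 -0.6 -1.8] open 0.05717048772536063 97.3718011379242
```

View pics/c6.png

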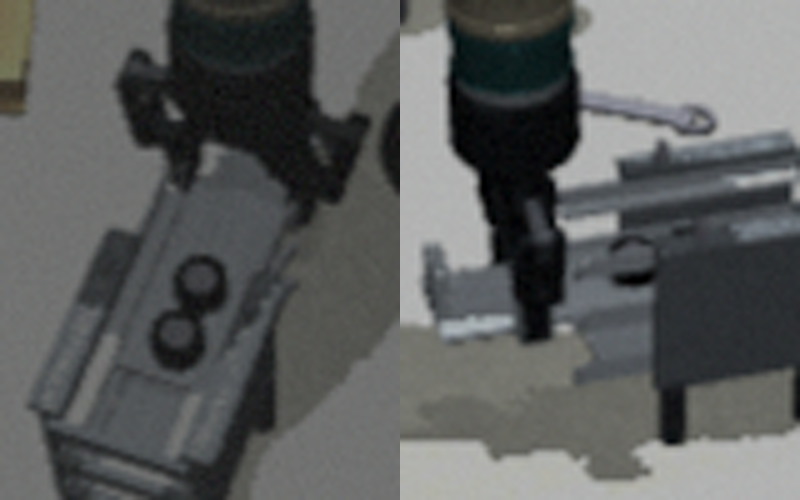

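The sheet lies between the middle rails, level and about half in: mounts at (200,282) and (178,338) in the scene half of the crop, and level with the middle rail in the side half. I release and rise.

Emit:
{"api": "move_arm", "payload": {"deltas": [[[0, 0, -0.01, 0, 0, 0], [0, 0, 0, 0, 0, 0], [0, 0, 0, 0, 0, 0], [0, 0, 0, 0, 0, 0], [0, 0, 0, 0, 0, 0]]], "grip": 1}}

```text
time_s: 10.3
tool_pos: [0.5474, -0.0603, 0.103]
eef_rot: [3.141, 0.021, 0.028]
force: [-0.8, -0.9, 0.4]
opening: 0.0853
gripper_force: 0.0
```

Emit:
{"api": "move_arm", "payload": {"deltas": [[[0, 0, 0, 0, 0, 0], [0, 0, 0.2, 0, 0, 0], [0, 0, 0.6, 0, 0, 0], [0, 0, 0.8, 0, 0, 0], [-0.5, 0, 0.6, 0, 0.25, 0]]]}}

```text
time_s: 10.8
tool_pos: [0.5249, -0.0608, 0.2161]
eef_rot: [3.14, 0.022, 0.008]
force: [0.9, -1.0, 1.0]
opening: 0.0854
gripper_force: 0.0
```

Emit:
{"api": "move_arm", "payload": {"deltas": [[[-0.5, 0, 0, 0, 0, 0], [0, 0, 0, 0, 0, 0], [0, 0, 0, 0, 0, 0]]]}}

```text
time_s: 11.1
tool_pos: [0.4972, -0.0603, 0.2135]
eef_rot: [3.141, 0.021, 0.002]
force: [0.4, 0.8, 0.3]
opening: 0.0856
gripper_force: 0.0
```

Run:
```python
from h import *
s,p,W=wshot('w7')
rect(W,'sheet',.45,.70,-.085,-.035,.098,.108)
rect(W,'tab',.45,.55,-.1,-.02,.134,.145)
rect(W,'mounts',.55,.70,-.085,-.035,.115,.124)
rect(W,'plates R',.6,.75,-.12,-.08,.148,.156)
rect(W,'plates L',.6,.75,-.04,.01,.148,.156)
rect(W,'pin R',.63,.66,-.12,-.08,.16,.18)
rect(W,'pin L',.63,.66,-.04,.01,.16,.18)
```

```text
t 11.1 tcp [ 0.4972 -0.0603  0.2135] yaw 0.77 z [ 1.5e-03 -4.0e-04 -1.0e+00] F [0.4 0.8 0.3] open 0.08559352436139529 0.0
sheet 15042 [559.6 -60. ] [135.3  50. ] 0.0 zmed 0.1032 [0.1018 0.1047] [[492.0, -35.0], [492.0, -85.0], [627.0, -85.0], [627.0, -35.0]]
tab 935 [497.4 -61.7] [10.8 29.5] 1.67 zmed 0.1391 [0.1346 0.1404] [[492.0, -47.0], [492.0, -77.0], [503.0, -76.0], [502.0, -47.0]]
mounts 1988 [612.6 -59.3] [29.  21.6] 89.7 zmed 0.1194 [0.1174 0.1211] [[602.0, -74.0], [623.0, -74.0], [624.0, -45.0], [602.0, -45.0]]
plates R 49 [608.6 -93.1] [16.6  3.4] 1.64 zmed 0.1483 [0.148  0.1491] [[600.0, -92.0], [600.0, -95.0], [617.0, -95.0], [617.0, -91.0]]
plates L 48 [607.9 -25. ] [15.8  3.3] 0.52 zmed 0.1483 [0.148  0.1491] [[600.0, -23.0], [600.0, -27.0], [616.0, -27.0], [616.0, -23.0]]
pin R few
pin L few
```

View pics/w7.png

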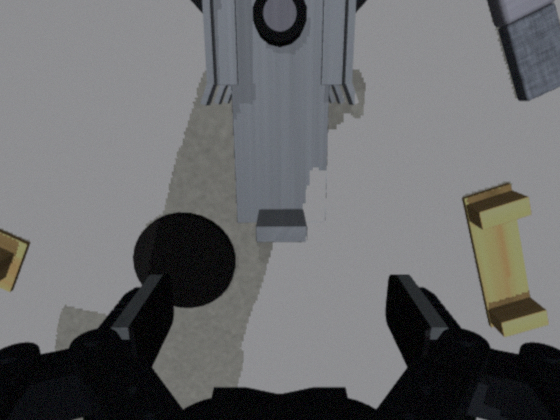

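The wrist view shows the sheet level on the middle rails, with the tab at (282,225), a mount at (280,14) and the flare tips at (210-350,100). The tab measures (0.4974, -0.0617, top 0.139). I descend, grip it and push.

Emit:
{"api": "move_arm", "payload": {"deltas": [[[0, -0.025, -0.4, 0, 0, 0], [0, 0, -0.6, 0, 0, 0], [0, 0, -0.45, 0, 0, 0], [0, 0, -0.26, 0, 0, 0], [0, 0, 0, 0, 0, 0]]]}}

```text
time_s: 11.65
tool_pos: [0.4958, -0.0611, 0.125]
eef_rot: [-3.14, -0.022, 0.007]
force: [-0.2, -0.1, 0.2]
opening: 0.0854
gripper_force: 0.0
```

Emit:
{"api": "move_arm", "payload": {"deltas": [[[0, 0, 0, 0, 0, 0], [0, 0, 0, 0, 0, 0], [0, 0, 0, 0, 0, 0], [0, 0, 0, 0, 0, 0], [0, 0, 0, 0, 0, 0]]], "grip": -1, "squeeze": 60}}

```text
time_s: 12.15
tool_pos: [0.4979, -0.0617, 0.1282]
eef_rot: [3.141, 0.022, 0.003]
force: [0.2, 0.4, 2.3]
opening: 0.0287
gripper_force: 60.7
```

Emit:
{"api": "move_arm", "payload": {"deltas": [[[0, 0, 0, 0, 0, 0], [0, 0, 0, 0, 0, 0]]]}}

```text
time_s: 12.35
tool_pos: [0.4978, -0.0616, 0.128]
eef_rot: [3.141, 0.022, 0.002]
force: [-0.7, -0.2, 3.8]
opening: 0.029
gripper_force: 60.9
```

Emit:
{"api": "move_arm", "payload": {"deltas": [[[0.15, 0.005, 0, 0, 0, 0], [0.2, 0.005, 0, 0, 0, 0], [0.2, 0.005, 0, 0, 0, 0], [0.2, 0.005, 0, 0, 0, 0], [0.15, 0.003, 0, 0, 0, 0]]]}}

```text
time_s: 12.85
tool_pos: [0.538, -0.0604, 0.1283]
eef_rot: [3.14, 0.021, -0.016]
force: [-15.8, -0.9, 20.8]
opening: 0.0286
gripper_force: 63.0
```

Emit:
{"api": "move_arm", "payload": {"deltas": [[[0.05, 0.002, 0, 0, 0, 0], [0.05, 0.002, 0, 0, 0, 0]]]}}

```text
time_s: 13.05
tool_pos: [0.5423, -0.0602, 0.1284]
eef_rot: [3.14, 0.021, -0.017]
force: [-16.7, -1.4, 22.8]
opening: 0.0288
gripper_force: 63.2
```

Emit:
{"api": "move_arm", "payload": {"deltas": [[[0, 0, 0.03, 0, 0, 0], [0, 0, 0.02, 0, 0, 0], [0, 0, 0, 0, 0, 0]]]}}

```text
time_s: 13.35
tool_pos: [0.5467, -0.0601, 0.1291]
eef_rot: [-3.141, -0.021, 0.002]
force: [-1.0, 0.1, -1.6]
opening: 0.0289
gripper_force: 60.5
```

Emit:
{"api": "move_arm", "payload": {"deltas": [[[0.06, 0.001, 0, 0, 0, 0], [0.06, 0.001, 0, 0, 0, 0], [0.04, 0, 0, 0, 0, 0]]]}}

```text
time_s: 13.65
tool_pos: [0.5555, -0.06, 0.1294]
eef_rot: [-3.142, -0.022, 0.0]
force: [-0.7, 0.4, -1.9]
opening: 0.0288
gripper_force: 60.6
```

Emit:
{"api": "move_arm", "payload": {"deltas": [[[0.04, 0, 0, 0, 0, 0], [0.04, 0, 0, 0, 0, 0]]]}}

```text
time_s: 13.85
tool_pos: [0.5559, -0.0597, 0.1287]
eef_rot: [-3.141, -0.021, 0.012]
force: [-11.1, -0.6, 3.4]
opening: 0.0289
gripper_force: 61.1
```

Emit:
{"api": "move_arm", "payload": {"deltas": [[[0.03, 0, 0.01, 0, 0, 0], [0.03, 0, 0.0, 0, 0, 0]]]}}

```text
time_s: 14.05
tool_pos: [0.556, -0.0596, 0.1287]
eef_rot: [-3.141, -0.02, 0.021]
force: [-16.2, -0.7, 7.9]
opening: 0.0291
gripper_force: 61.5
```

Emit:
{"api": "move_arm", "payload": {"deltas": [[[0, 0, 0, 0, 0, 0], [0, 0, 0, 0, 0, 0], [0, 0, 0, 0, 0, 0], [0, 0, 0, 0, 0, 0]]], "grip": -0.1}}

```text
time_s: 14.45
tool_pos: [0.5633, -0.0602, 0.1309]
eef_rot: [3.141, 0.022, 0.003]
force: [0.8, -0.1, 0.1]
opening: 0.0385
gripper_force: 0.0
```

Emit:
{"api": "move_arm", "payload": {"deltas": [[[-0.1, 0, 0.3, 0, 0, 0], [0, 0, 0.7, 0, 0, 0], [0, 0, 0.9, 0, 0, 0], [0.2, 0, 0.7, 0, 0, 0], [0.4, 0, 0.2, 0, 0, 0]]]}}

```text
time_s: 14.95
tool_pos: [0.589, -0.0605, 0.2775]
eef_rot: [3.139, 0.021, 0.014]
force: [1.0, 0.3, -0.5]
opening: 0.0382
gripper_force: 0.0
```

Emit:
{"api": "move_arm", "payload": {"deltas": [[[0.4, 0, 0, 0, 0, 0], [0, 0, 0, 0, 0, 0], [0, 0, 0, 0, 0, 0]]]}}

```text
time_s: 15.25
tool_pos: [0.6067, -0.06, 0.2708]
eef_rot: [3.141, 0.022, -0.001]
force: [0.1, -0.2, 0.2]
opening: 0.0384
gripper_force: 0.0
```

Run:
```python
from h import *
s,p,W=wshot('w8')
rect(W,'tab',.5,.6,-.1,-.02,.134,.145)
rect(W,'sheet',.5,.75,-.08,-.04,.098,.108)
rect(W,'mounts',.55,.74,-.085,-.035,.115,.124)
for n,a,b in(('R',-.125,-.087),('L',-.035,.02)):
    rect(W,'plate '+n,.6,.8,a,b,.150,.157)
    rect(W,'pin '+n,.63,.66,a,b,.162,.18)
```

```text
t 15.25 tcp [ 0.6067 -0.06    0.2708] yaw 0.79 z [-6.e-04 -1.e-04 -1.e+00] F [ 0.1 -0.2  0.2] open 0.03836654125650592 0.0
tab 1336 [575.1 -59.9] [49.7 79.7] 0.06 zmed 0.1377 [0.1348 0.1429] [[550.0, -20.0], [550.0, -100.0], [600.0, -100.0], [600.0, -20.0]]
sheet 8698 [642.9 -60. ] [ 40.  184.4] 89.99 zmed 0.1032 [0.1017 0.1072] [[551.0, -80.0], [735.0, -80.0], [735.0, -40.0], [551.0, -40.0]]
mounts 2965 [641.8 -58.2] [165.4  29.7] 1.3 zmed 0.1193 [0.1173 0.1214] [[559.0, -45.0], [559.0, -75.0], [725.0, -71.0], [724.0, -41.0]]
plate R 4983 [675.7 -99. ] [110.3  18.5] 1.08 zmed 0.1532 [0.1516 0.1546] [[620.0, -91.0], [621.0, -109.0], [731.0, -107.0], [731.0, -89.0]]
pin R 118 [646.6 -98.3] [8.1 7.5] 45.85 zmed 0.1669 [0.1628 0.1704] [[641.0, -99.0], [646.0, -104.0], [652.0, -98.0], [647.0, -93.0]]
plate L 4991 [674.4 -16.9] [109.9  18.5] 0.98 zmed 0.1531 [0.1515 0.1546] [[619.0, -9.0], [620.0, -27.0], [729.0, -25.0], [729.0, -7.0]]
pin L 110 [645.3 -18.7] [7.  7.8] 44.57 zmed 0.1671 [0.1645 0.1704] [[640.0, -18.0], [646.0, -24.0], [651.0, -19.0], [645.0, -13.0]]
```

View pics/w8.png

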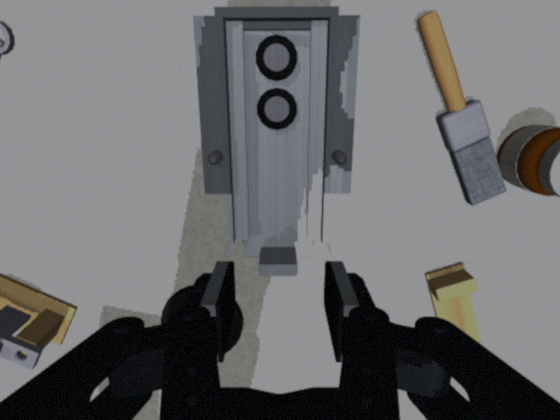

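The wrist view shows both mounts at (277,57) and (277,109) inside the rack, the front edge against the back stop at row 28, the tab at (278,262) and the pins at (215,157) and (340,157). The mounts' far edge at x=0.725 matches a sheet fully home. Now I go to the keeper.

Emit:
{"api": "move_arm", "payload": {"deltas": [[[-0.4, 0.69, 0, 0, 0, -0.8], [-0.4, 0.69, 0, 0, 0, -0.8], [-0.4, 0.69, 0, 0, 0, -0.8], [-0.4, 0.69, 0, 0, 0, -0.8], [-0.4, 0.69, 0, 0, 0, -0.8]]], "grip": 0.5}}

```text
time_s: 15.8
tool_pos: [0.4936, 0.0199, 0.2699]
eef_rot: [-3.063, 0.201, -0.002]
force: [0.1, -0.9, -0.4]
opening: 0.0638
gripper_force: 0.0
```

Emit:
{"api": "move_arm", "payload": {"deltas": [[[-0.4, 0.69, 0, 0, 0, -0.8], [-0.4, 0.69, 0, 0, 0, -0.8], [-0.4, 0.69, 0, 0, 0, -0.8], [-0.4, 0.69, 0, 0, 0, -0.8], [0, 0, 0, 0, 0, 0]]]}}

```text
time_s: 16.3
tool_pos: [0.3891, 0.0316, 0.2694]
eef_rot: [-2.958, 0.305, -0.015]
force: [0.7, 0.3, 0.2]
opening: 0.0641
gripper_force: 0.0
```

Emit:
{"api": "move_arm", "payload": {"deltas": [[[0, 0, 0, 0, 0, 0], [0, 0, 0, 0, 0, 0]]]}}

```text
time_s: 16.5
tool_pos: [0.3941, 0.031, 0.2705]
eef_rot: [-2.959, 0.303, -0.022]
force: [-0.3, -0.5, 0.5]
opening: 0.064
gripper_force: 0.0
```

Run:
```python
from h import *
s,p,W=wshot('w9')
rect(W,'block',.36,.52,.17,.33,.098,.115)
rect(W,'bar',.36,.52,.17,.33,.064,.072)
```

```text
t 16.5 tcp [0.3941 0.031  0.2705] yaw -11.69 z [ 0.0313  0.1638 -0.986 ] F [-0.3 -0.5  0.5] open 0.06397606837617559 0.0
block 702 [433.6 248.8] [40.9 14.8] 62.03 zmed 0.1035 [0.0984 0.1051] [[417.0, 234.0], [431.0, 227.0], [450.0, 263.0], [437.0, 270.0]]
bar 1587 [433.6 249.3] [113.4  25.4] 61.84 zmed 0.0676 [0.0645 0.0704] [[396.0, 205.0], [418.0, 193.0], [472.0, 293.0], [449.0, 305.0]]
```

Run:
```python
from h import *
s=sense();print({k:np.round(s[k],3) for k in('joint_pos','joint_velocities','joint_torque','eef_rot')})
```

```text
{'joint_pos': array([-0.204, -0.17 , -0.461,  1.282,  0.168,  3.141]), 'joint_velocities': array([0.002, 0.011, 0.006, 0.001, 0.001, 0.001]), 'joint_torque': array([-2.7000e-02, -2.0769e+01,  2.9412e+01,  5.9000e-02,  4.6200e-01,
       -0.0000e+00]), 'eef_rot': array([-2.959,  0.303, -0.021])}
```

Joint 6 reached its range limit, so that yaw can't be used here. I'll grip the block across its 14 mm instead, with a tool heading of 62°, which leaves the joint well inside its range. First I level the tool and turn back.

Emit:
{"api": "move_arm", "payload": {"deltas": [[[0, 0, 0, 0, 0, 0.9], [0, 0, 0, -0.8, 0.15, 0.9], [0, 0, 0, -0.8, 0.15, 0.9], [0, 0, 0, -0.7, 0.15, 0.9], [0.08, 0.44, 0, 0, 0, 0.9]]]}}

```text
time_s: 17.05
tool_pos: [0.3989, 0.053, 0.2703]
eef_rot: [-3.134, -0.172, 0.043]
force: [0.7, 1.1, 0.8]
opening: 0.0644
gripper_force: 0.0
```

Emit:
{"api": "move_arm", "payload": {"deltas": [[[0.08, 0.44, 0, 0, 0, 0.9], [0.08, 0.44, 0, 0, 0, 0.9], [0.08, 0.44, 0, 0, 0, 0.9], [0.08, 0.44, 0, 0, 0, 0.9], [0.08, 0.44, 0, 0, 0, 0.9]]]}}

```text
time_s: 17.55
tool_pos: [0.4187, 0.1644, 0.2701]
eef_rot: [-3.07, -0.663, 0.043]
force: [0.4, 0.2, -0.4]
opening: 0.0636
gripper_force: 0.0
```

Emit:
{"api": "move_arm", "payload": {"deltas": [[[0.08, 0.44, 0, 0, 0, 0.9], [0.08, 0.44, 0, 0, 0, 0.9], [0.08, 0.44, 0, 0, 0, 0.9], [0.08, 0.4, 0, 0, 0, 0.9], [0, 0, 0, 0, 0, 0.9]]]}}

```text
time_s: 18.05
tool_pos: [0.4351, 0.2516, 0.2699]
eef_rot: [2.925, 1.137, -0.042]
force: [-0.3, -0.2, -0.8]
opening: 0.0643
gripper_force: 0.0
```

Emit:
{"api": "move_arm", "payload": {"deltas": [[[0, 0, 0, 0, 0, 0.9], [0, 0, 0, 0, 0, 0.9], [0, 0, 0, 0, 0, 0.9], [0, 0, 0, 0, 0, 0.9], [0, 0, 0, 0, 0, 0.9]]]}}

```text
time_s: 18.55
tool_pos: [0.4346, 0.2496, 0.2699]
eef_rot: [2.708, 1.575, -0.042]
force: [-0.0, -0.6, 0.3]
opening: 0.0638
gripper_force: 0.0
```

Emit:
{"api": "move_arm", "payload": {"deltas": [[[0, 0, 0, 0, 0, 0], [0, 0, 0, 0, 0, 0]]]}}

```text
time_s: 18.75
tool_pos: [0.4342, 0.2494, 0.27]
eef_rot: [2.712, 1.57, -0.042]
force: [-0.4, -0.6, -0.0]
opening: 0.0637
gripper_force: 0.0
```

Run:
```python
from h import *
s,p,W=wshot('w10');print(np.round(s['joint_pos'],3))
rect(W,'block',.36,.52,.17,.33,.098,.115)
rect(W,'bar',.36,.52,.17,.33,.064,.072)
```

```text
t 18.75 tcp [0.4342 0.2494 0.27  ] yaw 60.14 z [-0.0189 -0.0203 -0.9996] F [-0.4 -0.6 -0. ] open 0.06374600518654057 0.0
[ 0.398  0.062 -0.237  1.297 -0.011  2.491]
block 821 [433.6 250.1] [40.3 14. ] 62.4 zmed 0.1039 [0.102  0.1053] [[418.0, 235.0], [430.0, 229.0], [449.0, 265.0], [437.0, 271.0]]
bar 2040 [433.5 249.8] [112.5  24. ] 62.2 zmed 0.0678 [0.0661 0.0694] [[397.0, 206.0], [418.0, 194.0], [470.0, 294.0], [449.0, 305.0]]
```

Emit:
{"api": "move_arm", "payload": {"deltas": [[[-0.01, 0.01, 0, 0.29, -0.27, 0.55], [0, 0, -0.6, 0, 0, 0], [0, 0, -0.9, 0, 0, 0], [0, 0, -0.9, 0, 0, 0], [0, 0, -0.7, 0, 0, 0]]]}}

```text
time_s: 19.3
tool_pos: [0.4325, 0.2492, 0.1131]
eef_rot: [2.688, 1.626, -0.001]
force: [-0.6, 0.3, 0.2]
opening: 0.0643
gripper_force: 0.0
```

Emit:
{"api": "move_arm", "payload": {"deltas": [[[0, 0, -0.3, 0, 0, 0], [0, 0, -0.18, 0, 0, 0], [0, 0, 0, 0, 0, 0], [0, 0, 0, 0, 0, 0]]]}}

```text
time_s: 19.7
tool_pos: [0.4343, 0.25, 0.0923]
eef_rot: [2.687, 1.626, 0.004]
force: [0.2, 0.7, 0.0]
opening: 0.0639
gripper_force: 0.0
```

Run:
```python
from h import *
s,p,W=wshot('w11')
rect(W,'block',.36,.52,.17,.33,.099,.107)
```

```text
t 19.7 tcp [0.4343 0.25   0.0923] yaw 62.37 z [ 2.4e-03  4.0e-04 -1.0e+00] F [0.2 0.7 0. ] open 0.06389321705961205 0.0
block 5304 [433.5 250. ] [42.1 89.1] 48.98 zmed 0.1038 [0.0995 0.1065] [[386.0, 263.0], [453.0, 205.0], [481.0, 237.0], [414.0, 295.0]]
```

Well centred. I lower about 3 mm more and grip.

Emit:
{"api": "move_arm", "payload": {"deltas": [[[-0.01, 0, -0.06, 0, 0, 0], [0, 0, 0, 0, 0, 0]]]}}

```text
time_s: 19.95
tool_pos: [0.4333, 0.2498, 0.089]
eef_rot: [2.687, 1.627, 0.003]
force: [0.1, 0.0, -0.3]
opening: 0.064
gripper_force: 0.0
```

Emit:
{"api": "move_arm", "payload": {"deltas": [[[0, 0, 0, 0, 0, 0], [0, 0, 0, 0, 0, 0], [0, 0, 0, 0, 0, 0], [0, 0, 0, 0, 0, 0], [0, 0, 0, 0, 0, 0]]], "grip": -1, "squeeze": 80}}

```text
time_s: 20.45
tool_pos: [0.433, 0.2497, 0.0886]
eef_rot: [2.687, 1.627, 0.002]
force: [-0.0, 0.2, 2.0]
opening: 0.0132
gripper_force: 78.6
```

Emit:
{"api": "move_arm", "payload": {"deltas": [[[0, 0, 0, 0, 0, 0], [0, 0, 0.1, 0, 0, 0], [0, 0, 0.5, 0, 0, 0], [0, 0, 0.9, 0, 0, 0], [0, 0, 0.9, 0, 0, 0]]]}}

```text
time_s: 20.95
tool_pos: [0.4312, 0.2488, 0.2081]
eef_rot: [2.687, 1.627, -0.006]
force: [1.5, -0.1, -2.6]
opening: 0.0129
gripper_force: 78.1
```

Emit:
{"api": "move_arm", "payload": {"deltas": [[[0, 0, 0.8, 0, 0, 0], [0, 0, 0.3, 0, 0, 0], [0, 0, 0, 0, 0, 0], [0, 0, 0, 0, 0, 0]]]}}

```text
time_s: 21.35
tool_pos: [0.4322, 0.2492, 0.2623]
eef_rot: [2.687, 1.627, -0.002]
force: [-0.9, 0.3, -1.8]
opening: 0.0124
gripper_force: 78.4
```

```bash
cat > kp.py <<'E'
from h import *
import sys
s,p,W=wshot(sys.argv[1]);print(np.round(s['joint_pos'],3))
R=cv2.Rodrigues(np.array(s['eef_rot'],float))[0]
L=((W-np.array(s['tool_pos']))@R)*[1,-1,-1]
for n,a,b in(('bar',-.024,-.014),('block',.007,.022)):
    M=(abs(L[...,0])<.075)&(abs(L[...,1])<(.02 if n=='bar' else .0075))&(L[...,2]>a)&(L[...,2]<b)&(W[...,0]<5)
    Q=L[M]
    if len(Q)<20: print(n,len(Q));continue
    r=cv2.minAreaRect((Q[:,:2]*1000).astype(np.float32));print(n,len(Q),np.round(r[0],1),np.round(r[1],1),round(r[2],2),'z',np.percentile(Q[:,2],[5,50,95]).round(4),np.round(cv2.boxPoints(r),1).tolist())
    Qw=W[M];print('world centre',np.round(cv2.minAreaRect((Qw[:,:2]*1000).astype(np.float32)),1) if 0 else cv2.minAreaRect((Qw[:,:2]*1000).astype(np.float32)),np.linalg.lstsq(np.c_[Q[:,:2],np.ones(len(Q))],Q[:,2],rcond=None)[0].round(4))
E
python3 kp.py w12
```

```text
t 21.35 tcp [0.4322 0.2492 0.2623] yaw 62.39 z [-6.e-04 -9.e-04 -1.e+00] F [-0.9  0.3 -1.8] open 0.012433743298265576 78.3800482749939
[ 3.940e-01  4.500e-02 -2.710e-01  1.256e+00 -1.000e-03  2.447e+00]
bar 5826 [ 0.4 -0.9] [ 24.1 112.6] 89.98 z [-0.0218 -0.0207 -0.0195] [[-55.900001525878906, -12.899999618530273], [56.70000076293945, -12.899999618530273], [56.70000076293945, 11.199999809265137], [-55.900001525878906, 11.199999809265137]]
world centre ((433.1032409667969, 249.19793701171875), (112.61183166503906, 24.113548278808594), 62.363800048828125) [-0.0031  0.0043 -0.0205]
block 4611 [ 0.8 -0. ] [40.6 15. ] 0.03 z [0.0113 0.0153 0.0199] [[-19.5, 7.5], [-19.5, -7.5], [21.100000381469727, -7.5], [21.100000381469727, 7.5]]
world centre ((432.55340576171875, 249.98574829101562), (40.610286712646484, 14.990206718444824), 62.414703369140625) [-0.0536  0.1102  0.0156]
```

View pics/w12.png

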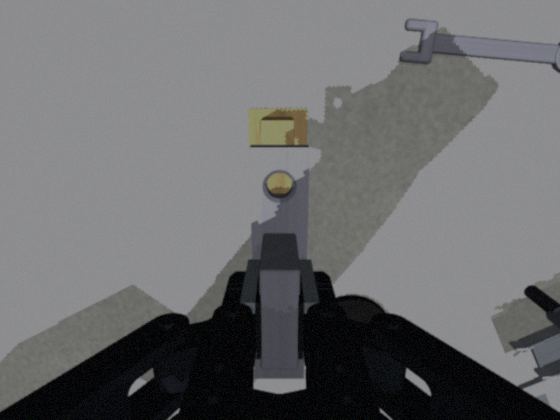

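The keeper is held with its hole at pixel (279,184); the bar fits 24.1 x 112.6 mm and is level. I carry it above the pins.

Emit:
{"api": "move_arm", "payload": {"deltas": [[[0.3, -0.4, 0.1, 0, 0, 0.6], [0.45, -0.65, 0.1, 0, 0, 0.75], [0.45, -0.65, 0, 0, 0, 0.75], [0.45, -0.65, 0, 0, 0, 0.75], [0.45, -0.65, 0, 0, 0, 0.75]]]}}

```text
time_s: 21.9
tool_pos: [0.537, 0.0981, 0.2706]
eef_rot: [-2.458, -1.953, 0.005]
force: [1.1, 1.3, -2.2]
opening: 0.013
gripper_force: 78.5
```

Emit:
{"api": "move_arm", "payload": {"deltas": [[[0.45, -0.65, 0, 0, 0, 0.75], [0.45, -0.65, 0, 0, 0, 0.75], [0.45, -0.65, 0, 0, 0, 0.75], [0.45, -0.65, 0, 0, 0, 0.75], [0.38, -0.55, 0, 0, 0, 0.54]]]}}

```text
time_s: 22.4
tool_pos: [0.6464, -0.0596, 0.2699]
eef_rot: [-2.199, -2.238, 0.004]
force: [0.1, 0.8, -2.3]
opening: 0.0127
gripper_force: 78.5
```

Emit:
{"api": "move_arm", "payload": {"deltas": [[[0, 0, 0, 0, 0, 0], [0, 0, 0, 0, 0, 0], [0, 0, 0, 0, 0, 0]]]}}

```text
time_s: 22.7
tool_pos: [0.6454, -0.0571, 0.2714]
eef_rot: [-2.2, -2.238, 0.002]
force: [-0.8, -0.2, -2.6]
opening: 0.0129
gripper_force: 78.6
```

```bash
cat >> kp.py <<'E'
for n,a,b in(('R',-.125,-.087),('L',-.035,.02)):
    rect(W,'plate '+n,.6,.8,a,b,.150,.157); rect(W,'pin '+n,.63,.66,a,b,.162,.18)
tz=s['tool_pos'][2]
for c in('scene','side'):
    p,d=snapshot(c);X=world(c,d);cv2.imwrite(f'pics/{c}_{sys.argv[1]}.png',p)
    rect(X,c+' bar',.6,.7,-.13,.01,tz-.025,tz-.016)
    rect(X,c+' pinR',.63,.66,-.12,-.08,.162,.172);rect(X,c+' pinL',.63,.66,-.04,.0,.162,.172)
E
python3 kp.py w13
```

```text
t 22.7 tcp [ 0.6454 -0.0571  0.2714] yaw 90.96 z [-0.0031  0.0013 -1.    ] F [-0.8 -0.2 -2.6] open 0.012891475035365679 78.59483242034912
[-1.880e-01  3.090e-01  6.600e-02  1.331e+00  1.000e-03  1.366e+00]
bar 5826 [-0.1 -0.8] [112.8  24.1] 0.02 z [-0.0219 -0.0207 -0.0195] [[-56.400001525878906, 11.199999809265137], [-56.400001525878906, -12.899999618530273], [56.29999923706055, -12.899999618530273], [56.29999923706055, 11.300000190734863]]
world centre ((646.1749267578125, -57.15581512451172), (24.14327049255371, 112.76451110839844), 0.9870799779891968) [-0.0024  0.0014 -0.0206]
block 4615 [0.6 0. ] [40.9 15. ] 0.02 z [0.0116 0.0153 0.0199] [[-19.799999237060547, 7.5], [-19.799999237060547, -7.5], [21.0, -7.5], [21.0, 7.5]]
world centre ((645.488037109375, -56.56099319458008), (14.982409477233887, 40.880516052246094), 1.0367215871810913) [-0.0513  0.1049  0.0155]
plate R 2040 [675.6 -98.1] [110.1  18.9] 0.78 zmed 0.1531 [0.1509 0.1545] [[620.0, -89.0], [621.0, -108.0], [731.0, -107.0], [731.0, -88.0]]
pin R few
plate L 3337 [674.2 -16.4] [110.1  18.1] 0.97 zmed 0.1531 [0.1509 0.1545
[... 196 characters left out ...]
], [657.0, 2.0]]
scene pinR 7 [646.6 -96.3] [4.1 5.9] 12.61 zmed 0.1652 [0.1629 0.1688] [[644.0, -94.0], [645.0, -100.0], [649.0, -99.0], [648.0, -93.0]]
scene pinL 6 [646.3 -15.4] [4.5 5.3] 33.39 zmed 0.1659 [0.1634 0.1693] [[643.0, -14.0], [646.0, -19.0], [650.0, -16.0], [647.0, -12.0]]
side bar 99 [644.  -58.8] [ 25.8 114.3] 2.56 zmed 0.252 [0.2476 0.2551] [[629.0, -2.0], [634.0, -116.0], [659.0, -115.0], [654.0, -1.0]]
side pinR 6 [645.4 -98.3] [4.8 5.8] 14.19 zmed 0.1654 [0.1645 0.169 ] [[642.0, -96.0], [644.0, -102.0], [648.0, -100.0], [647.0, -95.0]]
side pinL 5 [643.  -21.1] [11.6  3. ] 74.81 zmed 0.1696 [0.1686 0.1702] [[640.0, -26.0], [643.0, -27.0], [646.0, -16.0], [643.0, -15.0]]
```

Emit:
{"api": "move_arm", "payload": {"deltas": [[[0.004, -0.02, -0.3, 0, 0, 0], [0, 0, -0.4, 0, 0, 0], [0, 0, -0.35, 0, 0, 0], [0, 0, -0.2, 0, 0, 0], [0, 0, 0, 0, 0, 0]]]}}

```text
time_s: 23.35
tool_pos: [0.6452, -0.0583, 0.2082]
eef_rot: [-2.2, -2.238, 0.003]
force: [0.4, -0.8, -3.3]
opening: 0.0125
gripper_force: 78.7
```

Emit:
{"api": "move_arm", "payload": {"deltas": [[[0, 0, 0, 0, 0, 0], [0, 0, 0, 0, 0, 0]]]}}

```text
time_s: 23.55
tool_pos: [0.6478, -0.059, 0.212]
eef_rot: [2.201, 2.238, 0.003]
force: [-0.1, 0.1, -2.5]
opening: 0.0126
gripper_force: 78.7
```

```bash
python3 kp.py w14
python3 - <<'E'
import cv2,numpy as np
a=cv2.imread('pics/w14.png')[60:260,200:360];b=cv2.imread('pics/scene_w14.png')[225:285,235:295];c=cv2.imread('pics/side_w14.png')[175:235,275:335]
cv2.imwrite('pics/c14.png',np.hstack([cv2.resize(a,(320,400)),cv2.resize(b,(240,400),interpolation=cv2.INTER_CUBIC),cv2.resize(c,(240,400),interpolation=cv2.INTER_CUBIC)]))
E
```

```text
t 23.55 tcp [ 0.6478 -0.059   0.212 ] yaw 90.96 z [ 3.e-03 -2.e-04 -1.e+00] F [-0.1  0.1 -2.5] open 0.012631883708634866 78.68100643157959
[-0.19   0.339 -0.019  1.21   0.     1.364]
bar 5822 [-0.1 -0.8] [ 24.1 112.9] 89.96 z [-0.0219 -0.0207 -0.0195] [[-56.599998474121094, -12.800000190734863], [56.29999923706055, -12.899999618530273], [56.400001525878906, 11.199999809265137], [-56.599998474121094, 11.300000190734863]]
world centre ((648.7041625976562, -59.097591400146484), (24.10918617248535, 112.92494201660156), 0.9188727140426636) [-0.0029  0.0025 -0.0206]
block 4619 [ 0.4 -0. ] [41.3 15. ] 0.01 z [0.0114 0.0153 0.0199] [[-20.299999237060547, 7.5], [-20.299999237060547, -7.5], [21.0, -7.5], [21.0, 7.5]]
world centre ((647.7756958007812, -58.62196350097656), (15.001928329467773, 41.274024963378906), 0.9122031331062317) [-0.0532  0.1084  0.0155]
plate R 2193 [705.8 -97.3] [49.8 19.4] 1.17 zmed 0.1531 [0.1506 0.1544] [[681.0, -88.0], [681.0, -108.0], [731.0, -107.0], [730.0, -87.0]]
pin R few
plate L 5731 [674.1 -16.5] [110.4  18.5] 1.08 zmed 0.1532 [0.1517 0.1545] [[619.0, -8.0], [619.0, -27.0], [730.0, -25.0], [729.0, -6.0]]
pin L 47 [646.1 -20.1] [6.2 3.5] 22.14 zmed 0.1675 [0.1639 0.1704] [[643.0, -20.0], [644.0, -23.0], [650.0, -21.0], [648.0, -17.0]]
scene bar 201 [647.3 -56.5] [ 26.  111.2] 0.95 zmed 0.1918 [0.1878 0.1951] [[633.0, -1.0], [635.0, -112.0], [661.0, -112.0], [659.0, -1.0]]
scene pinR few
scene pinL few
side bar 100 [647.4 -60.2] [ 25.2 112.7] 1.18 zmed 0.1912 [0.1876 0.1951] [[634.0, -4.0], [636.0, -117.0], [661.0, -116.0], [659.0, -4.0]]
side pinR 9 [ 644.  -100.4] [6.2 5.9] 74.05 zmed 0.1672 [0.163  0.1707] [[640.0, -103.0], [646.0, -104.0], [648.0, -98.0], [642.0, -97.0]]
side pinL few
```

View pics/c14.png

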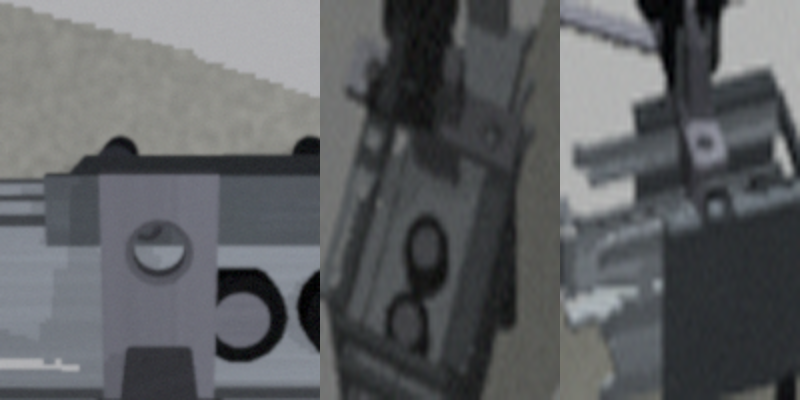

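In the wrist crop the pin shows at the upper left of the hole (158,248), so the bar sits about 2.7 mm too far in +x, as the fit also says. I correct that.

Emit:
{"api": "move_arm", "payload": {"deltas": [[[-0.052, 0.014, 0, 0, 0, 0], [0, 0, 0, 0, 0, 0], [0, 0, 0, 0, 0, 0], [0, 0, 0, 0, 0, 0]]]}}

```text
time_s: 24.1
tool_pos: [0.6444, -0.0583, 0.2109]
eef_rot: [2.203, 2.239, 0.001]
force: [0.2, 0.7, -2.7]
opening: 0.0131
gripper_force: 78.7
```

```bash
python3 kp.py w15|grep -v block
```

```text
t 24.1 tcp [ 0.6444 -0.0583  0.2109] yaw 90.95 z [ 9.e-04  1.e-04 -1.e+00] F [ 0.2  0.7 -2.7] open 0.013050788943425144 78.6802625656128
[-0.19   0.335 -0.027  1.208  0.     1.364]
bar 5831 [-0.2 -0.5] [ 24.7 113.1] 89.94 z [-0.0219 -0.0207 -0.0195] [[-56.70000076293945, -12.800000190734863], [56.29999923706055, -12.899999618530273], [56.400001525878906, 11.800000190734863], [-56.70000076293945, 11.899999618530273]]
world centre ((644.9480590820312, -58.44229507446289), (24.68678092956543, 113.0862808227539), 0.891712486743927) [-0.0031  0.0043 -0.0206]
world centre ((644.3973999023438, -57.78797912597656), (14.986658096313477, 40.814674377441406), 0.9199694991111755) [-0.0537  0.114   0.0155]
plate R 2248 [704.2 -97.9] [53.7 19.6] 0.76 zmed 0.1531 [0.1505 0.1544] [[677.0, -88.0], [678.0, -108.0], [731.0, -107.0], [731.0, -88.0]]
pin R few
plate L 5870 [674.3 -16.6] [110.4  18.5] 0.97 zmed 0.1532 [0.1518 0.1545] [[619.0, -8.0], [619.0, -27.0], [730.0, -25.0], [729.0, -6.0]]
pin L 82 [645.1 -19.1] [5.  7.2] 79.57 zmed 0.1679 [0.1651 0.1705] [[641.0, -21.0], [648.0, -22.0], [649.0, -17.0], [642.0, -16.0]]
scene bar 206 [643.8 -55.7] [ 26.6 112. ] 0.07 zmed 0.1907 [0.1861 0.1945] [[630.0, 0.0], [631.0, -112.0], [657.0, -112.0], [657.0, 0.0]]
scene pinR few
scene pinL few
side bar 104 [644.  -58.1] [ 26.8 118.3] 0.86 zmed 0.1905 [0.1862 0.1947] [[630.0, 1.0], [631.0, -117.0], [658.0, -117.0], [656.0, 1.0]]
side pinR 7 [ 644.6 -101.3] [5.9 6. ] 0.01 zmed 0.1678 [0.1636 0.1703] [[642.0, -98.0], [642.0, -104.0], [648.0, -104.0], [648.0, -98.0]]
side pinL few
```

Emit:
{"api": "move_arm", "payload": {"deltas": [[[0.016, 0, 0, 0, 0, 0], [0, 0, -0.1, 0, 0, 0], [0, 0, -0.08, 0, 0, 0], [0, 0, 0, 0, 0, 0], [0, 0, 0, 0, 0, 0]]]}}

```text
time_s: 24.75
tool_pos: [0.6449, -0.0582, 0.2013]
eef_rot: [-2.203, -2.24, -0.0]
force: [-0.9, -0.3, -2.5]
opening: 0.0131
gripper_force: 78.7
```

```bash
python3 kp.py w16|grep -v block
```

```text
t 24.75 tcp [ 0.6449 -0.0582  0.2013] yaw 90.95 z [-1.e-04  4.e-04 -1.e+00] F [-0.9 -0.3 -2.5] open 0.013062509062974369 78.68156433105469
[-0.19   0.342 -0.038  1.191  0.     1.364]
bar 5819 [-0.  -0.7] [ 24.3 112.7] 89.95 z [-0.0219 -0.0207 -0.0195] [[-56.400001525878906, -12.800000190734863], [56.29999923706055, -12.899999618530273], [56.29999923706055, 11.399999618530273], [-56.400001525878906, 11.5]]
world centre ((645.652587890625, -58.182682037353516), (24.280683517456055, 112.70106506347656), 0.895706295967102) [-0.0026  0.004  -0.0206]
world centre ((644.9259033203125, -57.6524658203125), (14.989347457885742, 40.80720901489258), 0.9434592723846436) [-0.0531  0.1161  0.0155]
plate R 1664 [704.3 -96.4] [18.3 53.1] 88.26 zmed 0.153 [0.1503 0.1543] [[677.0, -105.0], [731.0, -106.0], [731.0, -88.0], [678.0, -86.0]]
pin R 68 [ 646.5 -109.5] [23.5 10. ] 0.55 zmed 0.1798 [0.1793 0.18  ] [[635.0, -105.0], [635.0, -115.0], [658.0, -114.0], [658.0, -104.0]]
plate L 6553 [674.2 -16.4] [110.8  18.3] 0.98 zmed 0.1532 [0.1514 0.1545] [[619.0, -8.0], [619.0, -26.0], [730.0, -25.0], [729.0, -6.0]]
pin L 1040 [645.2 -18.4] [24.1 33.2] 0.78 zmed 0.1793 [0.1659 0.18  ] [[633.0, -2.0], [633.0, -35.0], [657.0, -35.0], [657.0, -2.0]]
scene bar 204 [645.1 -56.4] [ 26.3 113.2] 1.35 zmed 0.1813 [0.1773 0.1846] [[631.0, -0.0], [633.0, -113.0], [660.0, -113.0], [657.0, 1.0]]
scene pinR few
scene pinL few
side bar 95 [644.5 -59.8] [ 25.4 113.3] 2.08 zmed 0.1814 [0.1774 0.1849] [[630.0, -4.0], [634.0, -117.0], [659.0, -116.0], [655.0, -3.0]]
side pinR few
side pinL few
```

Emit:
{"api": "move_arm", "payload": {"deltas": [[[0.004, -0.002, -0.06, 0, 0, 0], [0, 0, -0.06, 0, 0, 0], [0, 0, 0, 0, 0, 0]]]}}

```text
time_s: 25.2
tool_pos: [0.645, -0.0583, 0.1951]
eef_rot: [-2.203, -2.239, 0.0]
force: [0.5, -0.8, -2.5]
opening: 0.013
gripper_force: 78.7
```

Emit:
{"api": "move_arm", "payload": {"deltas": [[[0, 0, -0.06, 0, 0, 0], [0, 0, -0.04, 0, 0, 0], [0, 0, 0, 0, 0, 0]]]}}

```text
time_s: 25.5
tool_pos: [0.6451, -0.0583, 0.1903]
eef_rot: [-2.203, -2.24, -0.0]
force: [-0.1, -0.4, -1.4]
opening: 0.0132
gripper_force: 78.7
```

Emit:
{"api": "move_arm", "payload": {"deltas": [[[0, 0, -0.06, 0, 0, 0], [0, 0, -0.05, 0, 0, 0], [0, 0, 0, 0, 0, 0]]]}}

```text
time_s: 25.8
tool_pos: [0.6451, -0.0583, 0.1847]
eef_rot: [-2.203, -2.239, -0.0]
force: [0.4, 0.1, -2.5]
opening: 0.0126
gripper_force: 78.7
```

Emit:
{"api": "move_arm", "payload": {"deltas": [[[0, 0, -0.04, 0, 0, 0], [0, 0, 0, 0, 0, 0]]]}}

```text
time_s: 26.0
tool_pos: [0.6452, -0.0583, 0.183]
eef_rot: [2.203, 2.24, 0.001]
force: [0.1, 0.3, -3.5]
opening: 0.0129
gripper_force: 78.7
```

Emit:
{"api": "move_arm", "payload": {"deltas": [[[0, 0, -0.03, 0, 0, 0], [0, 0, -0.01, 0, 0, 0], [0, 0, 0, 0, 0, 0]]]}}

```text
time_s: 26.3
tool_pos: [0.6457, -0.0584, 0.1819]
eef_rot: [2.202, 2.239, 0.002]
force: [-0.6, 0.1, 0.8]
opening: 0.0131
gripper_force: 79.0
```

```bash
python3 kp.py w17|grep -A1 -E "^bar|^t "
```

```text
t 26.3 tcp [ 0.6457 -0.0584  0.1819] yaw 90.95 z [ 0.0016 -0.     -1.    ] F [-0.6  0.1  0.8] open 0.013102645966231572 78.98352384567261
[-0.19   0.355 -0.062  1.152  0.     1.364]
bar 6030 [-0.1 -0.8] [112.9  26. ] 0.43 z [-0.0218 -0.0207 -0.0184] [[-56.599998474121094, 11.800000190734863], [-56.400001525878906, -14.199999809265137], [56.5, -13.300000190734863], [56.29999923706055, 12.600000381469727]]
world centre ((646.4862670898438, -58.45759963989258), (25.980411529541016, 112.94445037841797), 1.3815611600875854) [ 0.0006  0.0058 -0.0205]
```

Seated: the weight has gone off the wrist and the underside is at z=0.153. I release and withdraw upward.

Emit:
{"api": "move_arm", "payload": {"deltas": [[[0, 0, 0, 0, 0, 0], [0, 0, 0, 0, 0, 0], [0, 0, 0, 0, 0, 0], [0, 0, 0, 0, 0, 0], [0, 0, 0, 0, 0, 0]]], "grip": -0.1}}

```text
time_s: 26.95
tool_pos: [0.6454, -0.0583, 0.1813]
eef_rot: [2.203, 2.239, 0.001]
force: [0.0, -0.3, -0.8]
opening: 0.0383
gripper_force: 0.0
```

Emit:
{"api": "move_arm", "payload": {"deltas": [[[0, 0, 0.1, 0, 0, 0], [0, 0, 0.4, 0, 0, 0], [0, 0, 0.7, 0, 0, 0], [0, 0, 0.7, 0, 0, 0], [0, 0, 0.4, 0, 0, 0]]]}}

```text
time_s: 27.45
tool_pos: [0.6466, -0.0586, 0.3003]
eef_rot: [2.2, 2.237, 0.005]
force: [-0.1, -0.8, -0.3]
opening: 0.0381
gripper_force: 0.0
```

Emit:
{"api": "move_arm", "payload": {"deltas": [[[0, 0, 0, 0, 0, 0], [0, 0, 0, 0, 0, 0], [0, 0, 0, 0, 0, 0]]]}}

```text
time_s: 27.75
tool_pos: [0.6445, -0.0582, 0.2946]
eef_rot: [-2.202, -2.238, 0.002]
force: [-0.5, 0.1, -0.6]
opening: 0.0382
gripper_force: 0.0
```

Run:
```python
from h import *
s,p,W=wshot('w18')
Q=rect(W,'bar',.62,.68,-.13,.01,.157,.166)
if Q is not None: print(np.linalg.lstsq(np.c_[Q[:,:2]-[.646,-.058],np.ones(len(Q))],Q[:,2],rcond=None)[0])
rect(W,'block',.62,.68,-.1,-.02,.19,.205)
for c in('scene','side'):
    p,d=snapshot(c);X=world(c,d)
    rect(X,c+' bar',.61,.68,-.13,.01,.157,.166);rect(X,c+' block',.61,.68,-.1,-.02,.19,.205)
    rect(X,c+' tab',.53,.57,-.1,-.02,.125,.15);rect(X,c+' sheet',.5,.565,-.11,-.0,.098,.108);rect(X,c+' mounts',.67,.75,-.09,-.03,.115,.125)
    for l in('keeper','sheet','blank'):print(l,[(np.round(b['xyz'],3).tolist(),round(b['confidence'],2)) for b in boxes_of(c,l)][:2])
```

```text
t 27.75 tcp [ 0.6445 -0.0582  0.2946] yaw 90.95 z [-2.1e-03  7.0e-04 -1.0e+00] F [-0.5  0.1 -0.6] open 0.03820612583013479 0.0
bar 3069 [646.6 -58.3] [ 24.  112.5] 0.95 zmed 0.1611 [0.1594 0.1636] [[634.0, -2.0], [636.0, -115.0], [660.0, -114.0], [658.0, -2.0]]
[-2.54176914e-03 -4.68170699e-05  1.61142405e-01]
block 1332 [646.6 -58. ] [13.9 40.4] 0.85 zmed 0.1971 [0.1942 0.1984] [[639.0, -38.0], [640.0, -78.0], [654.0, -78.0], [653.0, -38.0]]
scene bar 289 [653.7 -56. ] [ 47.2 112.8] 0.84 zmed 0.1619 [0.1576 0.1654] [[629.0, 0.0], [631.0, -113.0], [678.0, -112.0], [676.0, 1.0]]
scene block 98 [646.1 -55.9] [15.9 40.6] 3.89 zmed 0.1974 [0.1908 0.2011] [[637.0, -36.0], [640.0, -77.0], [655.0, -76.0], [653.0, -35.0]]
scene tab 64 [556.3 -45.2] [51.6 14.6] 82.93 zmed 0.1378 [0.1259 0.1431] [[546.0, -70.0], [560.0, -72.0], [567.0, -21.0], [552.0, -19.0]]
scene sheet 66 [557.4 -57.4] [60.  15.3] 88.43 zmed 0.104 [0.0992 0.1076] [[549.0, -87.0], [564.0, -88.0], [566.0, -28.0], [551.0, -27.0]]
scene mounts 144 [693.6 -54.8] [46.9 28.8] 0.41 zmed 0.1202 [0.1163 0.1236] [[670.0, -41.0], [670.0
[... 323 characters left out ...]
]]
side block 56 [644.9 -60.5] [42.  14.5] 89.3 zmed 0.1976 [0.1905 0.2014] [[637.0, -81.0], [652.0, -82.0], [652.0, -40.0], [638.0, -39.0]]
side tab 44 [556.  -48.6] [54.1 15.1] 76.82 zmed 0.1381 [0.1257 0.144 ] [[542.0, -73.0], [557.0, -77.0], [569.0, -24.0], [555.0, -21.0]]
side sheet 37 [556.5 -63.6] [16.2 58.2] 1.58 zmed 0.1047 [0.0994 0.1076] [[548.0, -35.0], [549.0, -93.0], [565.0, -92.0], [564.0, -34.0]]
side mounts 10 [697.5 -44.7] [42.  4.] 2.61 zmed 0.1204 [0.1185 0.1225] [[676.0, -44.0], [677.0, -48.0], [719.0, -46.0], [718.0, -42.0]]
keeper [([0.641, -0.081, 0.165], 0.54)]
sheet [([0.58, -0.635, 0.007], 0.8), ([0.572, -0.065, 0.101], 0.67)]
blank [([0.666, -0.102, 0.112], 0.38)]
```

```bash
python3 -c "
from plant import *
print(finish_job())"
```

```text
the job is handed in; nothing more can be done
None
```

The job is handed in at about 28 s of the 72 s: by my last measurements the sheet is fully home on the middle rails and the keeper bar sits flat over both pins. Joint 6 touched its range limit once on the way to the keeper (read 3.141 rad, limit 3.14), and I viewed 12 pictures instead of the allowed 10.

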